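# Stow the loose drives in the slide-lid miniature drawer

### The arm

A 6-joint arm with a two-finger parallel gripper is mounted at the origin on the work surface. World frame = base frame: x ahead of the robot, y to its left, z up, the work surface at z = 0. Lengths are in m, angles in rad, forces in N, time in s.
With the tool pointing down it reaches from about 0.35 to 0.975 m from the base axis. Payload 17.4 kg.
Tool frame: the origin (TCP) lies midway between the tips of the shut fingers; the grasp point (between the pads) lies 19 mm behind it; x points along the fingers, z is the direction in which the jaws open and shut, and the axes are right-handed (so a half turn about x gives the same grasp; the last joint's range is limited). The gripper opens to 85 mm and grips with 20 to 120 N. Pads are 22 mm wide; open, the fingers measure 114 mm over their backs; the gripper's body (76 mm by 85 mm) begins 54 mm behind the grasp point. The pads swing forward as they close: fully open they stand 13 mm farther back than shut.
Start: joints at [1.065, 0.116, 1.442, -0, 1.584, -0.038], TCP at [0.304, 0.602, 0.231] pointing down, gripper open.
Joint ranges: [-2.83, 2.83], [-0.83, 2.19], [0.07, 2.5], [-1.14, 4.28], [0.01, 3], [-2.97, 2.97]. Speed limits (rad/s): [1.89, 1.89, 2.22, 3.14, 3.14, 3.14].

### API

Orientations are given as a unit quaternion [w, x, y, z].
In Python, from rig import arm gives the robot as it stands. The module is installed in compiled form; this text tells all that it offers.
- The arm moves only by the tool servo_tool, never from a script. Its argument "moves" is a list of rows, each an object of numbers: "claw": the opening, from -1 (shut) to 1 (fully open), so that 0 is half open; "x", "y", "z": the shift along the tool's x, y, z in mm; "yaw": the turn about the tool's x in rad. A call has 1 to 12 rows; each row is the pose to reach, as a shift and turn from the pose commanded when the call began, along the tool's axes at that moment; what a row does not reach only later rows make up. A row lasts 1/8 s, in which the tool goes at most 62.5 mm and 10.7 degrees, less where a joint would pass 70% of its speed; a pose out of reach is approached as far as the arm can. A call with a gripper value outside its range is refused whole. The fingers move at their own pace and stop on an object; "grip_force" is the grip in N (left out, the last holds). Time passes only in rows, so rows that repeat a pose let the fingers close. It gives the time, the measured TCP pose, the force and the opening at its end, in the units of the state.
- arm.get_obs(): the state, without advancing time (a new reading comes with each control period).
- arm.read_camera(name): name is "side" or "top" or "wrist"; returns a dict with "pixels" (480x640x3 uint8, blue, green, red), "fov_y" (degrees; the focal length in pixels is half the picture's height over the tangent of half this angle, whatever the lens; pixels are square), "cx", "cy" (the principal point, pixels), "position" and "orientation" of the camera in the world. Camera axes: x right, y down, z forward; pixel columns grow to the right and rows downward; lengths in m; the calibration is good to about 2 mm. A picture is of the moment at which its call begins. There is no depth.
- arm.finish_job(): hands the job in, once; it reports no verdict.
The state is a dict: "t": time; "joint_positions": joint angles; "joint_velocities": joint speeds; "joint_efforts": joint torques, N m; "tool_pos": TCP position; "eef_rot": TCP orientation; "wrist_force": force on the tool from outside, world axes, zero at the start; "ft_torque": the same for the moment, N m; "grip_width": finger opening in m.
Only numpy, scipy, OpenCV 4.12 (cv2) and the standard library are available. Lean on these libraries where they do the work, as an engineer would, in place of code of your own. Each camera call takes 0.05 s, during which the arm holds its last target.

### The job

First push the card reader out of the lid's way and centre it on the round felt inlay, keeping it standing on the desk. Then slide the miniature drawer's lid fully open, put every loose drive (USB sticks, coin-shaped drive, flat drive) into the drawer, and slide the lid back over its end ridge until it is fully home, with the reader still on its felt. Do not tip or shift the glass tumbler or the stapler.

Things in the scene. Friction and masses are not known exactly. Their poses are not given: they have to be found in the camera images.
- drawer: Miniature wooden drawer, fixed, drawn out of an upright divider. Origin: centre of its footprint on the desk; 180 mm wide (x), 230 mm long (y), z up. Its lid opens towards its -y. Side walls 72 mm high, lips over the grooves leave a clear opening x -74..74 mm; -y end wall 57 mm high, below the lid. Divider (400 along x, 18 thick, 80 mm high) along its +y end, y 117..135 mm.
- drawer_in (a point): Point on the drawer's inner floor (plywood, 16 mm above the desk), at the drawer's (0, 0, 16) mm. The space for drives is x -82..82, y -107..93 mm in the drawer's frame, and 44 mm deep below the lid.
- ridge_mid (a point): Middle of the springy wooden ridge that crosses the drawer's +y end, at the drawer's (0, 101, 58) mm. A rib under the lid's leading edge must be forced over it when closing.
- lid (a joint): Opening of the sliding lid in m: 0 fully home, 0.18 fully open (hard stops). It slides along the drawer's -y to open, 1 to 2 N of drag. Closing, the ridge resists from 0.015 on, at most about 8 N; its top is passed at 0.008, after which the lid snaps home by itself; before that it springs back. Starts ajar, 0.022 to 0.04.
- lid_grip (a point): Centre of the top of the lid's pull bar: 70 mm along the drawer's x, 12 mm thick along the slide, 22 mm tall; top 88 mm, lid's upper face 66 mm above the desk. At lid = 0 it is at the drawer's (0, -95, 88) mm. The lid (160 x 230 x 6 mm dark wood) reaches 20 mm past the bar to -y, 210 mm to +y; fully open it bares the drawer from y = -65 mm to its +y end.
- reader: Black multi-slot card reader, loose block 100 (x) x 96 (y) x 62 mm high, about 0.35 kg, too wide to grasp. Origin: centre of its underside, z up. It starts beside the drawer's -y end, in the path of the lid.
- mat: Round grey felt inlay let flush into the desk, 170 mm in diameter, no height; origin at its centre. It is fixed on the desk beyond the lid's path (drawer's +x side).
- stick_a: USB stick lying flat, 72 mm long overall: orange plastic shell 54 x 24 mm, 14 mm thick, then a steel plug 18 long x 16 wide x 8 thick at its +x end; 40 g or so. Origin: centre of the underside, midway along the 72 mm; x along its length, z up. May be absent.
- stick_b: USB stick lying flat, 72 mm long overall: orange plastic shell 54 x 24 mm, 14 mm thick, then a steel plug 18 long x 16 wide x 8 thick at its +x end; 40 g or so. Origin: centre of the underside, midway along the 72 mm; x along its length, z up. May be absent.
- stick_c: USB stick lying flat, 72 mm long overall: orange plastic shell 54 x 24 mm, 14 mm thick, then a steel plug 18 long x 16 wide x 8 thick at its +x end; 40 g or so. Origin: centre of the underside, midway along the 72 mm; x along its length, z up. May be absent.
- coin: Coin-shaped drive, a bronze disc 60 mm in diameter, 14 mm thick, lying flat, about 80 g. Origin: centre of its underside, z up. May be absent.
- ssd: Flat drive, aluminium block 70 (x) x 40 (y) x 14 mm lying flat, about 80 g. Origin: centre of its underside, z up. May be absent.
- tumbler: Frosted glass tumbler, 72 mm across, 56 mm high, loose, standing among the drives; a bystander. Origin: centre of its underside.
- stapler: Stapler, 150 x 36 x 46 mm, loose, lying along its x; a bystander. Origin: centre of its underside.

How it is judged:
On the way, in this order (a step that is already met when the one before it is completed fails the run):
1. the card reader is pushed onto the felt inlay (horizontal distance between reader and mat below 0.025 m and angle between reader's own z axis and vertical below 0.1 rad), for 0.2 s.
2. the lid is slid fully open (value of joint lid above 0.165 m), for 0.2 s.
3. every loose drive lies in the drawer (x of stick_a in the frame of drawer between -0.08 and 0.08 m and y of stick_a in the frame of drawer between -0.107 and 0.093 m and z of stick_a in the frame of drawer between 0.008 and 0.056 m and x of stick_b in the frame of drawer between -0.08 and 0.08 m and y of stick_b in the frame of drawer between -0.107 and 0.093 m and z of stick_b in the frame of drawer between 0.008 and 0.056 m and x of stick_c in the frame of drawer between -0.08 and 0.08 m and y of stick_c in the frame of drawer between -0.107 and 0.093 m and z of stick_c in the frame of drawer between 0.008 and 0.056 m and x of coin in the frame of drawer between -0.08 and 0.08 m and y of coin in the frame of drawer between -0.107 and 0.093 m and z of coin in the frame of drawer between 0.008 and 0.056 m and x of ssd in the frame of drawer between -0.08 and 0.08 m and y of ssd in the frame of drawer between -0.107 and 0.093 m and z of ssd in the frame of drawer between 0.008 and 0.056 m), for 0.3 s.
4. the lid is forced over the ridge, fully home (value of joint lid below 0.004 m), for 0.2 s.
At the end, for the whole second after the job is handed in: lid within 4 mm of fully home, every drive that is present inside the drawer under the lid, reader upright at rest with its centre within 25 mm of the felt's centre (all of step 1 and all of step 3 and value of joint lid below 0.004 m and linear speed of reader below 0.02 m/s); the robot touches nothing.
It fails at once if the reader is lifted off the desk or tipped (height (world z) of reader above 0.02 m or angle between reader's own z axis and vertical above 0.35 rad).
It fails at once if the tumbler is tipped or shifted by more than 4 cm (angle between tumbler's own z axis and vertical above 0.4 rad or distance of tumbler from where it was at the start of the episode above 0.04 m).
It fails at once if the stapler is shifted by more than 4 cm (distance of stapler from where it was at the start of the episode above 0.04 m).
Of stick_a, stick_b, stick_c, coin, ssd only 3 to 5 are there at a start; the rules pass over those that are not, and their reading is None.
At some moment in a run one of stick_a, stick_b, stick_c, coin, ssd, reader may be knocked a few centimetres aside while the robot is not near it.
Once in a run the grip may slacken for a moment while it holds something.
It also fails if it takes over 210 s, if anything falls off the work surface, if the arm or the gripper's body presses on something with over 40 N, if the wrist force passes 120 N, or if a joint passes its speed limit or range.

## Working session

There is one attempt and no reset: what is moved stays moved. The work goes in short steps, Python scripts to look and compute and a tool call to move; the robot and the scene stay as the last step left them, time stands still between calls to the robot, and variables do not carry over. Pictures are saved under pics/ and viewed, and the job is handed in when it is done.

Besides the shell and the picture viewer there is one more tool, called after "Emit:" as name(argument=value, ...), one argument or row to a line, values as JSON. servo_tool: Moves the arm, as the interface text tells. Its arguments: {"type":"object","properties":{"moves":{"type":"array","items":{"type":"object","properties":{"claw":{"type":"number"},"x":{"type":"number"},"y":{"type":"number"},"z":{"type":"number"},"yaw":{"type":"number"}}}},"grip_force":{"type":"number"}},"required":["moves"]}

```bash
ls; mkdir -p pics; cat > h.py <<'E'
import numpy as np, cv2
from rig import arm
from scipy.spatial.transform import Rotation as R
def Rm(q): return R.from_quat([q[1],q[2],q[3],q[0]]).as_matrix()
def cam(n,f=None):
    c=arm.read_camera(n)
    if f: cv2.imwrite('pics/'+f,c['pixels'])
    return c
def foc(c): return 240/np.tan(np.radians(c['fov_y'])/2)
def ray(c,uv,z):
    f=foc(c); M=Rm(c['orientation']); p=np.array(c['position'])
    uv=np.atleast_2d(np.array(uv,float))
    d=np.c_[(uv[:,0]-c['cx'])/f,(uv[:,1]-c['cy'])/f,np.ones(len(uv))]@M.T
    return p+d*((z-p[2])/d[:,2])[:,None]
def proj(c,P):
    f=foc(c); M=Rm(c['orientation']); q=(np.atleast_2d(P)-np.array(c['position']))@M
    return np.c_[q[:,0]/q[:,2]*f+c['cx'],q[:,1]/q[:,2]*f+c['cy']]
def st():
    o=arm.get_obs(); M=Rm(o['eef_rot'])
    print('t',round(o['t'],2),'tcp',np.round(o['tool_pos'],4),'F',np.round(o['wrist_force'],1),'w',round(o['grip_width'],4)); print(np.round(M,3)); return o,M
E
python3 - <<'E'
from h import *
o,M=st(); print(np.round(o['joint_positions'],3))
for n in ['side','top','wrist']:
    c=cam(n,n+'0.png'); print(n,c['fov_y'],c['cx'],c['cy'],np.round(c['position'],3)); print(np.round(Rm(c['orientation']),3))
    print({k:v for k,v in c.items() if k not in('pixels',)}.keys())
E
```

```text
pics
t 0.0 tcp [0.3043 0.6023 0.2306] F [ 0.7 -0.4 -0.1] w 0.0854
[[-0.001 -0.893  0.451]
 [-0.001  0.451  0.893]
 [-1.     0.    -0.001]]
[ 1.065  0.116  1.442 -0.     1.584 -0.038]
side 57.45289083837655 320.8369748334125 235.00350279377145 [ 0.319 -0.599  0.741]
[[ 0.936 -0.237  0.258]
 [-0.35  -0.678  0.646]
 [ 0.022 -0.695 -0.718]]
dict_keys(['fov_y', 'cx', 'cy', 'position', 'orientation'])
top 52.64723166338296 322.09257496041585 235.52553957997964 [ 0.314 -0.032  1.263]
[[ 0.025 -0.98   0.2  ]
 [-1.    -0.024  0.008]
 [-0.003 -0.2   -0.98 ]]
dict_keys(['fov_y', 'cx', 'cy', 'position', 'orientation'])
wrist 63.911992577022005 318.5979019743888 238.55040416544267 [0.238 0.635 0.374]
[[ 0.451  0.854  0.26 ]
 [ 0.893 -0.431 -0.132]
 [-0.001  0.292 -0.956]]
dict_keys(['fov_y', 'cx', 'cy', 'position', 'orientation'])
```

View pics/top0.png

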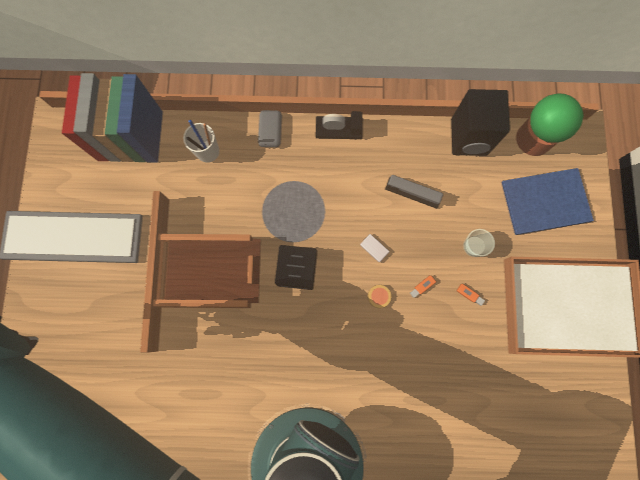

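View pics/side0.png

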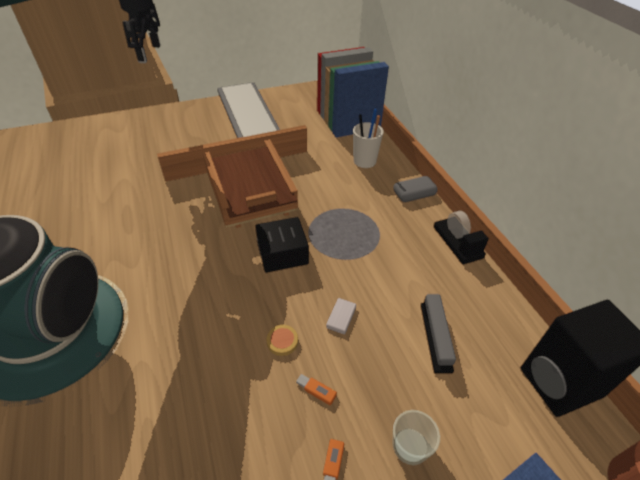

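View pics/wrist0.png

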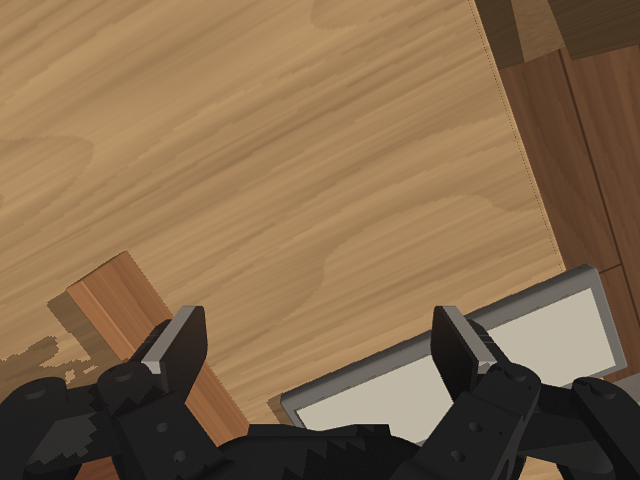

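The top view shows the mat at (294,211), the reader at (297,268), the lid bar at (252,262), the ssd at (376,248), the coin at (380,296), sticks at (424,286) and (471,294), the tumbler at (480,243) and the stapler at (414,191). I'll measure these next.

```bash
cat > m.py <<'E'
from h import *
def blobs(c,box,fn,amin=20):
    x0,y0,x1,y1=box; im=c['pixels']; hsv=cv2.cvtColor(im,cv2.COLOR_BGR2HSV)
    m=fn(im.astype(int),hsv.astype(int)).astype(np.uint8)*255
    k=np.zeros_like(m);k[y0:y1,x0:x1]=1;m*=k
    m=cv2.morphologyEx(m,cv2.MORPH_CLOSE,np.ones((3,3)))
    cs,_=cv2.findContours(m,cv2.RETR_EXTERNAL,cv2.CHAIN_APPROX_NONE)
    return [q for q in sorted(cs,key=cv2.contourArea,reverse=True) if cv2.contourArea(q)>=amin],m
def rect(c,ct,z):
    P=ray(c,ct[:,0,:],z)[:,:2]; (a,b),(w,h),t=cv2.minAreaRect((P*1000).astype(np.float32))
    if w<h: w,h,t=h,w,t+90
    return np.round([a,b,w,h,t],1)
orange=lambda i,h:(h[:,:,0]<14)&(h[:,:,1]>190)&(i[:,:,2]>120)
dark=lambda i,h:(h[:,:,2]<62)
grey=lambda i,h:(h[:,:,1]<40)&(h[:,:,2]<160)
light=lambda i,h:(h[:,:,1]<60)&(h[:,:,2]>120)
E
python3 - <<'E'
from m import *
c=cam('top')
for n,box,fn,z in [('orange',(340,230,500,320),orange,.014),('ssd',(350,225,400,270),light,.014),('mat',(255,170,335,245),grey,0),('reader',(265,235,330,300),dark,.062),('stap',(375,165,450,215),lambda i,h:h[:,:,1]<70,.046),('tum',(455,220,500,265),lambda i,h:h[:,:,1]<70,.056)]:
    for q in blobs(c,box,fn)[0][:4]: print(n,cv2.contourArea(q),cv2.boundingRect(q),rect(c,q,z))
im=c['pixels']
crop=cv2.resize(im[180:360,140:340],None,fx=4,fy=4)[:600]
cv2.imwrite('pics/z1.png',crop[:600,:800])
crop=cv2.resize(im[170:310,350:510],None,fx=4,fy=4)
cv2.imwrite('pics/z2.png',crop)
E
```

```text
ssd 369.0 (361, 234, 28, 28) [ 540.1 -158.4   69.6   40.3   48. ]
mat 2810.5 (263, 181, 61, 61) [638.   58.7 166.1 161.4   1.4]
reader 1339.5 (275, 245, 41, 45) [477.6  41.9 102.6  93.4 175.4]
stap 594.5 (387, 175, 56, 29) [ 691.9 -259.8  143.3   33.4   70. ]
tum 625.0 (464, 229, 31, 28) [ 549.8 -420.    76.9   69.5  152.1]
```

View pics/z1.png

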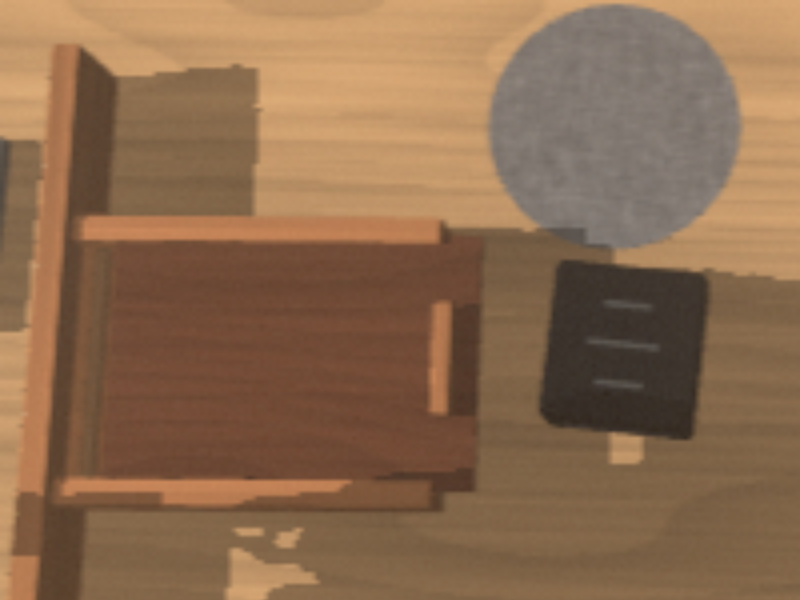

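View pics/z2.png

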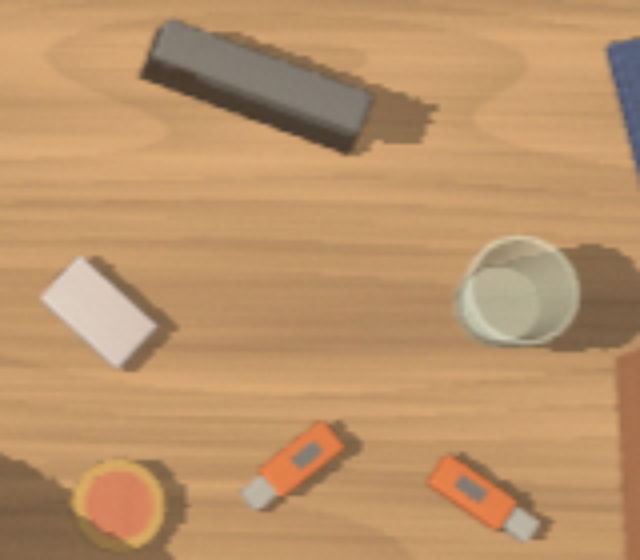

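```bash
cat >> h.py <<'E'
def go(*targets,yaw=None):
    """targets: world xyz mm; yaw: world angle deg wanted of tool z axis"""
    o,M=st(); p=np.array(o['tool_pos'])*1000
    for t in targets: print('->',t,'tool shift',np.round((np.array(t)-p)@M,1))
    a=np.degrees(np.arctan2(M[1,2],M[0,2])); print('z-axis angle',round(a,1))
    if yaw is not None:
        d=(a-yaw+90)%180-90; print('yaw rad',round(np.radians(d),3))
E
python3 - <<'E'
from m import *
c=cam('top'); s=cam('side')
Z=lambda x,y:(140+x/4,180+y/4)
for n,pts,z in [('wall corners outer end',[Z(443,218),Z(443,510)],.072),('wall top +x line',[Z(80,218),Z(443,218)],.072),('bar',[Z(430,300),Z(452,300),Z(430,415),Z(450,415)],.088),('lid edge',[Z(482,238),Z(473,490)],.066),('divider top',[Z(55,45),Z(78,45),Z(20,480),Z(45,480)],.08),('mat',[Z(489,126),Z(741,126),Z(617,4),Z(617,248)],0),('reader top',[Z(558,261),Z(708,275),Z(693,438),Z(543,415)],.062)]:
    P=ray(c,pts,z)[:,:2]*1000;print(n,np.round(P).tolist(),np.round(P.mean(0)))
# orange & coin
hsv=cv2.cvtColor(c['pixels'],cv2.COLOR_BGR2HSV)
for p in [(424,287),(469,292),(379,296),(369,296),(281,330)]: print(hsv[p[1],p[0]])
go([400,30,300],[400,30,30],yaw=90)
E
```

```text
wall corners outer end [[555.0, 157.0], [374.0, 147.0]] [465. 152.]
wall top +x line [[550.0, 385.0], [555.0, 157.0]] [552. 271.]
bar [[501.0, 160.0], [501.0, 146.0], [430.0, 156.0], [430.0, 143.0]] [465. 151.]
lid edge [[544.0, 133.0], [387.0, 130.0]] [466. 131.]
divider top [[659.0, 408.0], [660.0, 393.0], [385.0, 403.0], [386.0, 388.0]] [523. 398.]
mat [[634.0, 141.0], [638.0, -28.0], [721.0, 58.0], [552.0, 52.0]] [636.  56.]
reader top [[531.0, 85.0], [525.0, -10.0], [423.0, -3.0], [434.0, 90.0]] [478.  40.]
[ 10 160 213]
[ 13  35 132]
[  9 144 213]
[ 18 138 215]
[ 16 113 131]
t 0.3 tcp [0.3044 0.6024 0.2311] F [ 0.3  0.2 -0.5] w 0.0858
[[-0.    -0.893  0.451]
 [-0.     0.451  0.893]
 [-1.     0.    -0.   ]]
-> [400, 30, 300] tool shift [ -68.8 -343.5 -467.8]
-> [400, 30, 30] tool shift [ 201.2 -343.5 -467.7]
z-axis angle 63.2
yaw rad -0.468
```

Emit:
servo_tool(
  moves=[
    {"y":-170,"z":-250,"yaw":-0.5,"claw":0},
    {"y":-341,"z":-463,"yaw":-0.5,"claw":0},
    {"y":-341,"z":-463,"yaw":-0.5,"claw":0},
    {"y":-341,"z":-463,"yaw":-0.5,"claw":0},
    {"y":-341,"z":-463,"yaw":-0.5,"claw":0},
    {"y":-341,"z":-463,"yaw":-0.5,"claw":0},
    {"y":-341,"z":-463,"yaw":-0.5,"claw":0},
    {"y":-341,"z":-463,"yaw":-0.5,"claw":0},
    {"y":-341,"z":-463,"yaw":-0.5,"claw":0},
    {"y":-341,"z":-463,"yaw":-0.5,"claw":0},
    {"y":-341,"z":-463,"yaw":-0.5,"claw":0},
    {"y":-341,"z":-463,"yaw":-0.5,"claw":0},
  ],
)

```text
schema error: expected keys claw, x, y, z, yaw
```

```bash
python3 - <<'E'
from h import *
go([395,38,231],[395,38,30],[405,39,30],[575,56,30],yaw=92)
cam('wrist','w1.png')
E
```

```text
t 0.3 tcp [0.3044 0.6024 0.2311] F [ 0.3  0.2 -0.5] w 0.0858
[[-0.    -0.893  0.451]
 [-0.     0.451  0.893]
 [-1.     0.    -0.   ]]
-> [395, 38, 231] tool shift [ 2.000e-01 -3.354e+02 -4.629e+02]
-> [395, 38, 30] tool shift [ 201.2 -335.4 -462.9]
-> [405, 39, 30] tool shift [ 201.2 -343.9 -457.5]
-> [575, 56, 30] tool shift [ 201.2 -487.9 -365.6]
z-axis angle 63.2
yaw rad -0.503
```

View pics/w1.png

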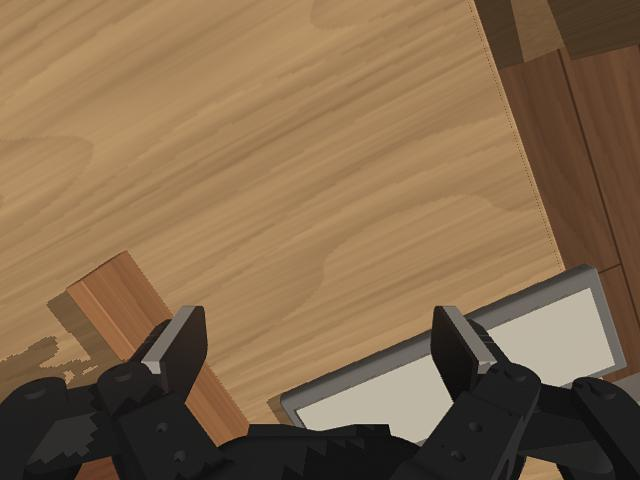

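The call was refused because every row needs all five keys, so I'll send it again with them. The view is unchanged.

Emit:
servo_tool(
  moves=[
    {"x":0,"y":-170,"z":-250,"yaw":-0.5,"claw":0},
    {"x":0,"y":-335,"z":-463,"yaw":-0.5,"claw":0},
    {"x":0,"y":-335,"z":-463,"yaw":-0.5,"claw":0},
    {"x":0,"y":-335,"z":-463,"yaw":-0.5,"claw":0},
    {"x":0,"y":-335,"z":-463,"yaw":-0.5,"claw":0},
    {"x":0,"y":-335,"z":-463,"yaw":-0.5,"claw":0},
    {"x":0,"y":-335,"z":-463,"yaw":-0.5,"claw":0},
    {"x":0,"y":-335,"z":-463,"yaw":-0.5,"claw":0},
    {"x":0,"y":-335,"z":-463,"yaw":-0.5,"claw":0},
    {"x":0,"y":-335,"z":-463,"yaw":-0.5,"claw":0},
    {"x":0,"y":-335,"z":-463,"yaw":-0.5,"claw":0},
    {"x":0,"y":-335,"z":-463,"yaw":-0.5,"claw":0},
  ],
)

```text
t: 1.85
tool_pos: [0.3945, 0.0393, 0.2313]
eef_rot: [0.492, -0.508, 0.491, 0.508]
wrist_force: [0.1, -0.5, -0.2]
grip_width: 0.043
```

```bash
python3 - <<'E'
from h import *
go([395,38,231],[395,38,30],[575,56,30],yaw=92)
cam('wrist','w1.png')
E
```

```text
t 1.85 tcp [0.3945 0.0393 0.2313] F [ 0.1 -0.5 -0.2] w 0.043
[[-0.    -0.999 -0.034]
 [ 0.    -0.034  0.999]
 [-1.     0.     0.   ]]
-> [395, 38, 231] tool shift [ 0.3 -0.4 -1.3]
-> [395, 38, 30] tool shift [201.3  -0.5  -1.4]
-> [575, 56, 30] tool shift [ 201.3 -181.    10.5]
z-axis angle 91.9
yaw rad -0.001
```

View pics/w1.png

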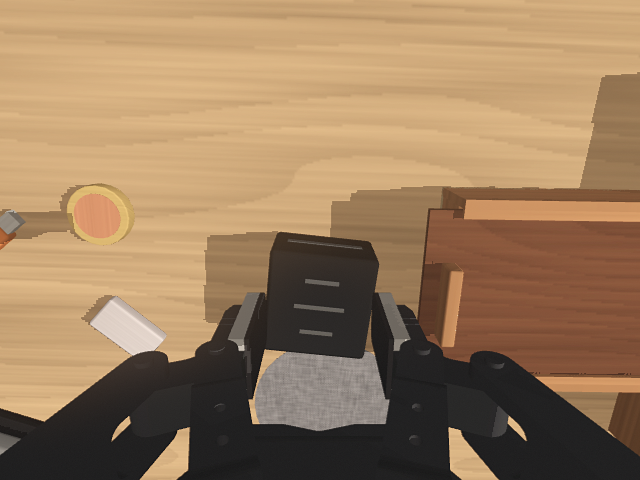

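The wrist view shows the reader at (322,295), with its -x face towards the top of the picture and the felt behind it. Next I descend in front of that face and push.

Emit:
servo_tool(
  moves=[
    {"x":60,"y":0,"z":-1,"yaw":0,"claw":0},
    {"x":120,"y":0,"z":-1,"yaw":0,"claw":0},
    {"x":160,"y":0,"z":-1,"yaw":0,"claw":0},
    {"x":190,"y":0,"z":-1,"yaw":0,"claw":0},
    {"x":203,"y":0,"z":-1,"yaw":0,"claw":0},
    {"x":203,"y":0,"z":-1,"yaw":0,"claw":0},
    {"x":203,"y":0,"z":-1,"yaw":0,"claw":0},
  ],
)

```text
t: 2.78
tool_pos: [0.3953, 0.0375, 0.0296]
eef_rot: [-0.492, 0.509, -0.491, -0.508]
wrist_force: [-0.2, 1.1, 0.1]
grip_width: 0.0425
```

```bash
python3 - <<'E'
from h import *
go([405,39,30],[555,54,30],[575,56,30])
cam('side','s1.png')
E
```

```text
t 2.77 tcp [0.3953 0.0375 0.0296] F [-0.2  1.1  0.1] w 0.0425
[[ 0.002 -0.999 -0.033]
 [ 0.    -0.033  0.999]
 [-1.    -0.002  0.   ]]
-> [405, 39, 30] tool shift [-0.4 -9.7  1.2]
-> [555, 54, 30] tool shift [-1.000e-01 -1.601e+02  1.130e+01]
-> [575, 56, 30] tool shift [-1.000e-01 -1.802e+02  1.260e+01]
z-axis angle 91.9
```

View pics/s1.png

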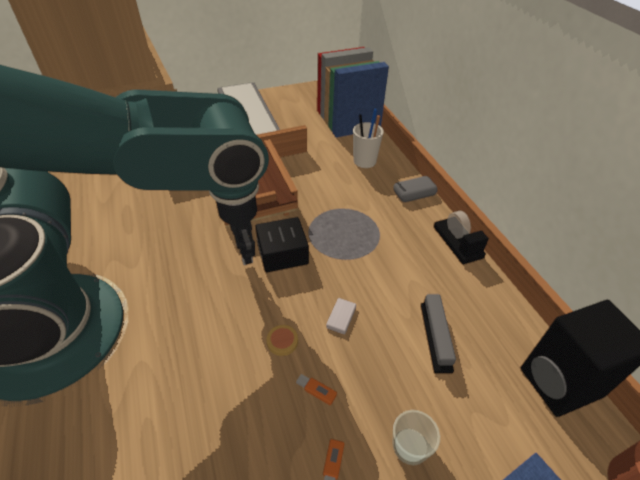

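The fingers are down beside the reader's robot-side face at (245,250), and the reader hasn't moved. I push slowly and stop short of the target to check.

Emit:
servo_tool(
  moves=[
    {"x":0,"y":-12,"z":1,"yaw":0,"claw":0},
    {"x":0,"y":-22,"z":2,"yaw":0,"claw":0},
    {"x":0,"y":-32,"z":2,"yaw":0,"claw":0},
    {"x":0,"y":-44,"z":3,"yaw":0,"claw":0},
    {"x":0,"y":-56,"z":4,"yaw":0,"claw":0},
    {"x":0,"y":-68,"z":5,"yaw":0,"claw":0},
    {"x":0,"y":-80,"z":6,"yaw":0,"claw":0},
    {"x":0,"y":-92,"z":7,"yaw":0,"claw":0},
    {"x":0,"y":-104,"z":7,"yaw":0,"claw":0},
    {"x":0,"y":-116,"z":8,"yaw":0,"claw":0},
    {"x":0,"y":-126,"z":9,"yaw":0,"claw":0},
    {"x":0,"y":-130,"z":9,"yaw":0,"claw":0},
  ],
)

```text
t: 4.32
tool_pos: [0.5247, 0.0504, 0.0282]
eef_rot: [0.492, -0.508, 0.492, 0.508]
wrist_force: [-4.8, 0.0, 1.6]
grip_width: 0.0426
```

```bash
python3 - <<'E'
from h import *
go([575,56,30])
cam('side','s2.png');cam('top','t2.png')
E
```

```text
t 4.33 tcp [0.5247 0.0504 0.0282] F [-4.8  0.   1.6] w 0.0426
[[-0.    -0.999 -0.032]
 [ 0.    -0.032  0.999]
 [-1.     0.     0.   ]]
-> [575, 56, 30] tool shift [ -1.8 -50.4   3.9]
z-axis angle 91.8
```

View pics/s2.png

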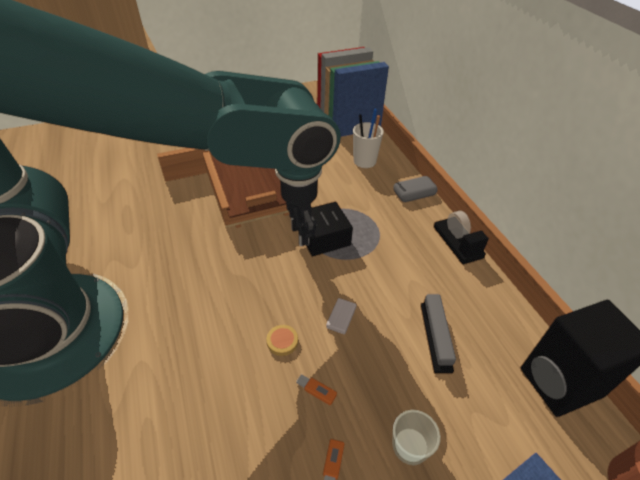

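View pics/t2.png

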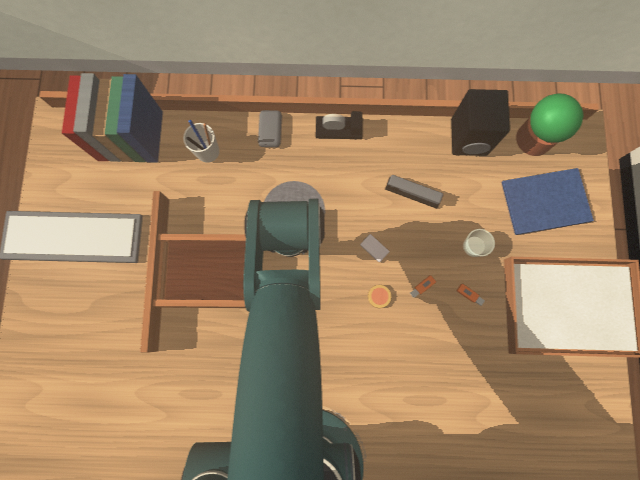

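Now I'll measure the reader in the side view.

```bash
python3 - <<'E'
from m import *
c=cam('side')
cv2.imwrite('pics/z3.png',cv2.resize(c['pixels'][190:290,260:400],None,fx=5,fy=5))
q=blobs(cam('side'),(280,190,400,280),dark)[0][0]
T=lambda X,Y,Z:proj(c,[[X/1000,Y/1000,Z/1000]])[0].round(1)
print('mat centre proj',T(637,57,0),'pred target reader top corners',[T(587,9,62),T(687,9,62),T(687,105,62),T(587,105,62)])
E
```

```text
mat centre proj [343. 233.] pred target reader top corners [array([331.9, 233.5]), array([373.6, 222.9]), array([356.3, 196.1]), array([316.7, 205.4])]
```

View pics/z3.png

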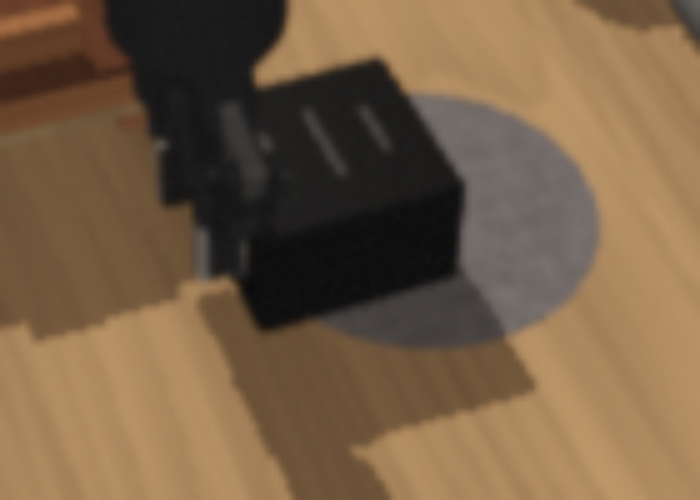

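```bash
python3 - <<'E'
from h import *
c=cam('side')
P=ray(c,[(352.4,227),(336,202),(308,238.5)],.062)[:,:2]*1000; print(P.round())
print((ray(c,[(351.6,244.4),(312.5,255.5)],0)[:,:2]*1000).round())
E
```

```text
[[637.  13.]
 [634. 101.]
 [533.  12.]]
[[642.  16.]
 [545.  14.]]
```

Emit:
servo_tool(
  moves=[
    {"x":0,"y":-12,"z":-1,"yaw":0,"claw":0},
    {"x":0,"y":-24,"z":-1,"yaw":0,"claw":0},
    {"x":0,"y":-36,"z":-2,"yaw":0,"claw":0},
    {"x":0,"y":-44,"z":-3,"yaw":0,"claw":0},
    {"x":0,"y":-49,"z":-3,"yaw":0,"claw":0},
    {"x":0,"y":-49,"z":-3,"yaw":0,"claw":0},
    {"x":0,"y":-49,"z":-3,"yaw":0,"claw":0},
    {"x":0,"y":-30,"z":-3,"yaw":0,"claw":0},
    {"x":0,"y":-15,"z":-3,"yaw":0,"claw":0},
    {"x":-70,"y":-10,"z":-3,"yaw":0,"claw":0},
    {"x":-130,"y":20,"z":-3,"yaw":0,"claw":0},
    {"x":-170,"y":60,"z":-3,"yaw":0,"claw":0},
  ],
)

```text
t: 6.08
tool_pos: [0.467, 0.0455, 0.1967]
eef_rot: [-0.492, 0.508, -0.492, -0.508]
wrist_force: [-0.1, 0.2, 0.0]
grip_width: 0.0423
```

```bash
python3 - <<'E'
from h import *
go([465,151,180])
c=cam('side')
cv2.imwrite('pics/z4.png',cv2.resize(c['pixels'][150:290,200:400],None,fx=4,fy=4))
cam('wrist','w4.png')
E
```

```text
t 6.08 tcp [0.467  0.0455 0.1967] F [-0.1  0.2  0. ] w 0.0423
[[ 0.001 -0.999 -0.032]
 [ 0.    -0.032  0.999]
 [-1.    -0.001 -0.   ]]
-> [465, 151, 180] tool shift [ 16.7  -1.3 105.5]
z-axis angle 91.8
```

View pics/z4.png

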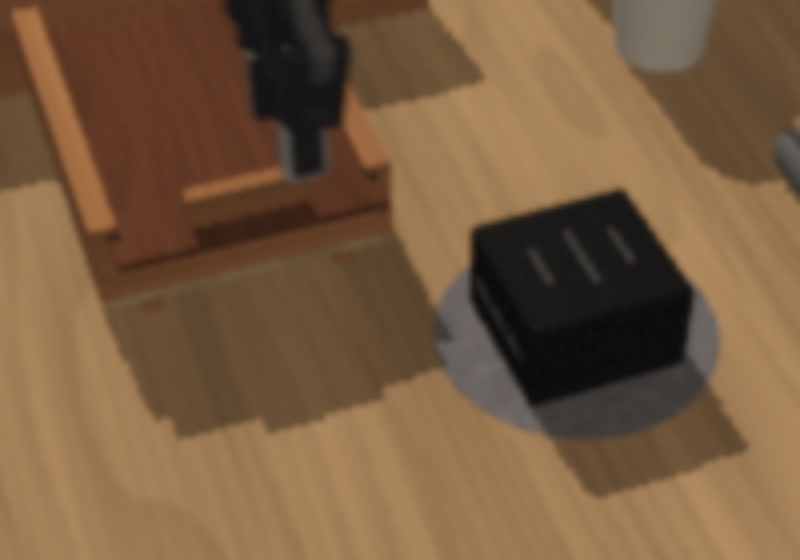

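View pics/w4.png

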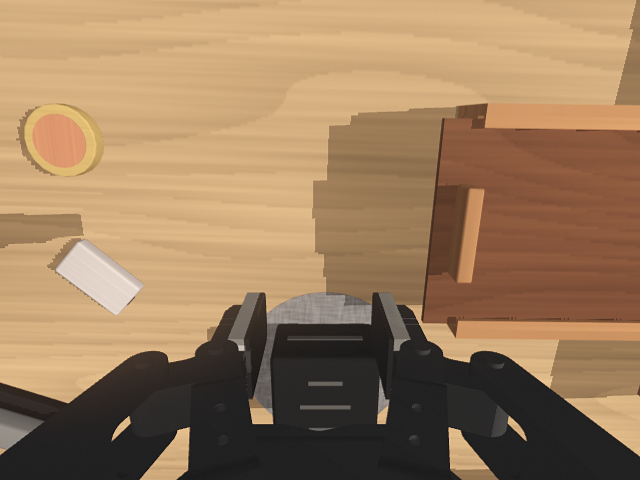

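The reader now stands on the felt. I'll check its distance from the felt's centre and measure the lid bar with the wrist camera.

```bash
python3 - <<'E'
from m import *
c=cam('side'); Z=lambda x,y:(200+x/4,150+y/4)
P=ray(c,[Z(472,232),Z(625,192),Z(690,292),Z(535,335)],.062)[:,:2]*1000; print(P.round(),P.mean(0))
P=ray(c,[Z(433,345),Z(720,345),Z(590,437)],0)[:,:2]*1000; print('mat',P.round())
w=cam('wrist')
# bar top: orange brightest region
B,m=blobs(w,(440,170,500,300),lambda i,h:(i[:,:,2]>165))
for q in B: print(cv2.boundingRect(q),rect(w,q,.088))
P=ray(w,[(471,188),(484,189),(473,282),(457,281)],.088)[:,:2]*1000; print('bar',P.round(),P.mean(0))
P=ray(w,[(443,119),(423,322)],.066)[:,:2]*1000; print('lid edge',P.round())
P=ray(w,[(487,104),(457,338)],.072)[:,:2]*1000; print('wall ends',P.round())
for n,q in [('ssd',(55,235,150,320)),]:
  for b in blobs(w,q,light)[0]: print(n,rect(w,b,.014))
E
```

```text
[[587.  96.]
 [684.  99.]
 [684.   9.]
 [591.   7.]] [636.48079179  52.65473449]
mat [[556.  74.]
 [715.  18.]
 [615. -22.]]
(461, 186, 27, 96) [465.  150.8  68.   10.1   1.1]
bar [[433. 144.]
 [433. 153.]
 [500. 156.]
 [499. 144.]] [466.07097222 149.07297482]
lid edge [[390. 127.]
 [545. 131.]]
wall ends [[379. 153.]
 [555. 157.]]
ssd [ 537.2 -157.6   69.4   45.8   48.1]
```

The reader's centre is at about (637,54) against the felt's (637,57), so it is centred. The lid bar is at (465.5,150.5). I'll grip it from above.

Emit:
servo_tool(
  moves=[
    {"x":20,"y":-1,"z":52,"yaw":0,"claw":0},
    {"x":50,"y":-2,"z":105,"yaw":0,"claw":0},
    {"x":80,"y":-2,"z":105,"yaw":0,"claw":0},
    {"x":105,"y":-2,"z":105,"yaw":0,"claw":0},
    {"x":120,"y":-2,"z":105,"yaw":0,"claw":0},
    {"x":125,"y":-2,"z":105,"yaw":0,"claw":0},
    {"x":125,"y":-2,"z":105,"yaw":0,"claw":0},
    {"x":125,"y":-2,"z":105,"yaw":0,"claw":-1},
    {"x":125,"y":-2,"z":105,"yaw":0,"claw":-1},
    {"x":125,"y":-2,"z":105,"yaw":0,"claw":-1},
    {"x":125,"y":-2,"z":105,"yaw":0,"claw":-1},
  ],
  grip_force=40,
)

```text
t: 7.65
tool_pos: [0.4669, 0.1506, 0.0703]
eef_rot: [-0.492, 0.508, -0.492, -0.508]
wrist_force: [-0.7, -0.9, 6.4]
grip_width: 0.0112
```

```bash
python3 - <<'E'
from h import *
st();cam('wrist','w5.png')
E
```

```text
t 7.65 tcp [0.4669 0.1506 0.0703] F [-0.7 -0.9  6.4] w 0.0112
[[ 0.001 -0.999 -0.032]
 [ 0.    -0.032  0.999]
 [-1.    -0.001  0.   ]]
```

View pics/w5.png

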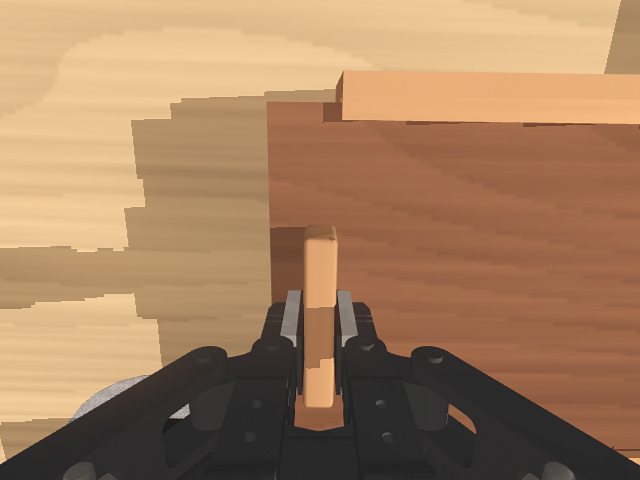

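The bar is gripped between the pads at (320,340), with an opening of 11 mm. Now I pull the lid open along drawer -y.

Emit:
servo_tool(
  moves=[
    {"x":0,"y":0,"z":-14,"yaw":0,"claw":-1},
    {"x":0,"y":0,"z":-30,"yaw":0,"claw":-1},
    {"x":0,"y":0,"z":-46,"yaw":0,"claw":-1},
    {"x":0,"y":0,"z":-62,"yaw":0,"claw":-1},
    {"x":0,"y":1,"z":-78,"yaw":0,"claw":-1},
    {"x":0,"y":1,"z":-94,"yaw":0,"claw":-1},
    {"x":0,"y":1,"z":-110,"yaw":0,"claw":-1},
    {"x":0,"y":1,"z":-125,"yaw":0,"claw":-1},
    {"x":0,"y":1,"z":-138,"yaw":0,"claw":-1},
    {"x":0,"y":1,"z":-148,"yaw":0,"claw":-1},
    {"x":0,"y":1,"z":-153,"yaw":0,"claw":-1},
    {"x":0,"y":1,"z":-155,"yaw":0,"claw":-1},
  ],
)

```text
t: 9.2
tool_pos: [0.4699, -0.0028, 0.07]
eef_rot: [0.493, -0.506, 0.491, 0.509]
wrist_force: [-12.4, 28.1, 10.9]
grip_width: 0.0107
```

```bash
python3 - <<'E'
from h import *
st();cam('side','s6.png')
E
```

```text
t 9.2 tcp [ 0.4699 -0.0028  0.07  ] F [-12.4  28.1  10.9] w 0.0107
[[-0.001 -0.999 -0.032]
 [ 0.005 -0.032  0.999]
 [-1.     0.001  0.005]]
```

View pics/s6.png

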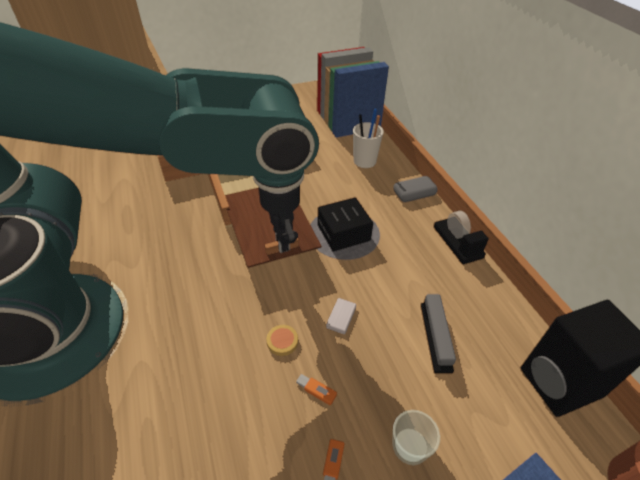

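The force of 28 N shows the lid is at its open stop. I release and rise.

Emit:
servo_tool(
  moves=[
    {"x":0,"y":0,"z":2,"yaw":0,"claw":-1},
    {"x":0,"y":0,"z":2,"yaw":0,"claw":-1},
    {"x":0,"y":0,"z":2,"yaw":0,"claw":0},
    {"x":0,"y":0,"z":2,"yaw":0,"claw":0},
    {"x":-30,"y":0,"z":2,"yaw":0,"claw":0},
    {"x":-90,"y":0,"z":2,"yaw":0,"claw":0},
    {"x":-150,"y":0,"z":-40,"yaw":0,"claw":1},
    {"x":-190,"y":0,"z":-100,"yaw":0,"claw":1},
    {"x":-190,"y":0,"z":-150,"yaw":0,"claw":1},
    {"x":-190,"y":0,"z":-150,"yaw":0,"claw":1},
    {"x":-190,"y":0,"z":-150,"yaw":0,"claw":1},
  ],
)

```text
t: 10.62
tool_pos: [0.4752, -0.1545, 0.259]
eef_rot: [0.492, -0.508, 0.492, 0.508]
wrist_force: [-0.7, 0.3, 0.4]
grip_width: 0.0855
```

```bash
python3 - <<'E'
from h import *
st();cam('side','s7.png');cam('wrist','w7.png')
E
```

```text
t 10.62 tcp [ 0.4752 -0.1545  0.259 ] F [-0.7  0.3  0.4] w 0.0855
[[-0.001 -1.    -0.031]
 [ 0.    -0.031  1.   ]
 [-1.     0.001  0.   ]]
```

View pics/s7.png

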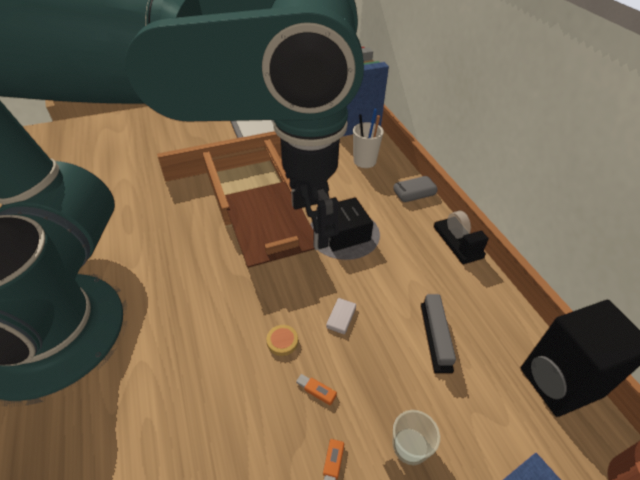

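View pics/w7.png

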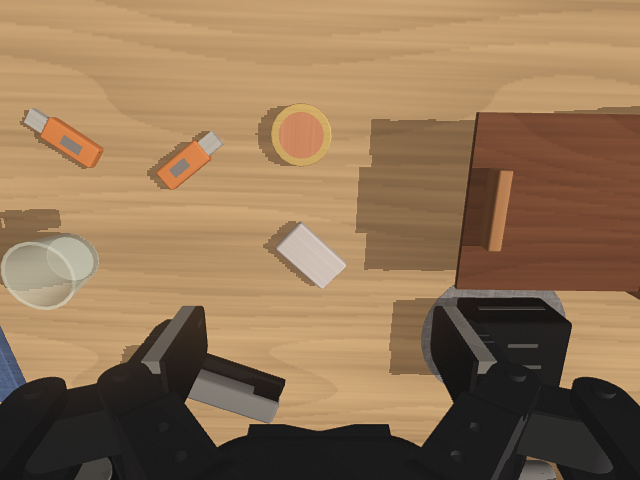

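The lid is open and all four drives are in the wrist view: sticks at (62,138) and (185,160), coin at (301,134), ssd at (311,255). I'll measure them here.

```bash
cat > drv.py <<'E'
from m import *
def drives(w,pr=True):
    im=w['pixels']
    hsv=cv2.cvtColor(im,cv2.COLOR_BGR2HSV)
    for n,fn in [('orange',lambda i,h:(h[:,:,0]<14)&(h[:,:,1]>120)&(i[:,:,2]>130)&((i[:,:,2]-i[:,:,1])>75)),('light',lambda i,h:(h[:,:,1]<45)&(h[:,:,2]>120)),('gold',lambda i,h:(h[:,:,0]>16)&(h[:,:,0]<26)&(h[:,:,1]>120)&(h[:,:,2]>150))]:
        for b in blobs(w,(0,0,640,480),fn,60)[0][:8]: print(n,cv2.contourArea(b),cv2.boundingRect(b),rect(w,b,.014))
E
python3 - <<'E'
from drv import *
w=cam('wrist'); drives(w)
h=cv2.cvtColor(w['pixels'],cv2.COLOR_BGR2HSV)
for u,v in [(55,130),(300,135),(275,135),(95,155),(37,118),(310,255),(490,115)]: print(u,v,h[v,u],w['pixels'][v,u])
E
```

```text
orange 1399.5 (40, 118, 63, 49) [ 428.7 -398.2   55.9   25.5   56.7]
orange 1165.0 (157, 141, 54, 48) [ 446.6 -290.5   54.3   22.9  128.8]
light 2232.0 (276, 222, 70, 67) [ 538.7 -160.4   68.8   40.6   48. ]
light 2022.0 (0, 237, 93, 55) [ 558.1 -445.7  103.1   62.    91.9]
light 1634.5 (188, 378, 90, 45) [ 727.  -249.5  104.8   29.4   70.3]
light 851.0 (439, 285, 126, 32) [577.9  55.9 144.6  27.5  82.5]
light 317.5 (24, 108, 24, 24) [ 407.6 -429.2   18.3   17.   145.2]
light 298.5 (198, 131, 25, 24) [ 424.4 -262.8   19.    16.   128.8]
light 165.0 (60, 135, 22, 20) [ 430.8 -399.6   19.2    9.3   57.3]
light 156.5 (169, 158, 20, 19) [ 449.4 -294.9   19.4    9.2  129. ]
gold 2913.5 (271, 103, 61, 64) [ 414.2 -173.8   58.7   58.4  152.8]
55 130 [ 12 170 216] [ 72 129 216]
300 135 [ 11 133 204] [ 98 136 204]
275 135 [ 20 129 202] [100 167 202]
95 155 [ 12 170 209] [ 70 124 209]
37 118 [ 19  29 183] [162 175 183]
310 255 [ 11  30 204] [180 189 204]
490 115 [ 10 144 124] [ 54  78 124]
```

```bash
python3 - <<'E'
from h import *
go([539,-160,90],[539,-160,3],yaw=138)
E
```

```text
t 10.78 tcp [ 0.4753 -0.1533  0.2591] F [ 0.6  0.  -0.4] w 0.0852
[[-0.    -0.999 -0.034]
 [ 0.    -0.034  0.999]
 [-1.     0.     0.   ]]
-> [539, -160, 90] tool shift [169.  -63.5  -8.9]
-> [539, -160, 3] tool shift [256.  -63.5  -8.9]
z-axis angle 91.9
yaw rad -0.804
```

Emit:
servo_tool(
  moves=[
    {"x":40,"y":-40,"z":-9,"yaw":-0.3,"claw":0.5},
    {"x":80,"y":-63,"z":-9,"yaw":-0.6,"claw":0.5},
    {"x":120,"y":-63,"z":-9,"yaw":-0.8,"claw":0.5},
    {"x":160,"y":-63,"z":-9,"yaw":-0.8,"claw":0.5},
    {"x":200,"y":-63,"z":-9,"yaw":-0.8,"claw":0.5},
    {"x":230,"y":-63,"z":-9,"yaw":-0.8,"claw":0.5},
    {"x":250,"y":-63,"z":-9,"yaw":-0.8,"claw":0.5},
    {"x":255,"y":-63,"z":-9,"yaw":-0.8,"claw":0.5},
    {"x":255,"y":-63,"z":-9,"yaw":-0.8,"claw":0.5},
    {"x":255,"y":-63,"z":-9,"yaw":-0.8,"claw":-1},
    {"x":255,"y":-63,"z":-9,"yaw":-0.8,"claw":-1},
    {"x":255,"y":-63,"z":-9,"yaw":-0.8,"claw":-1},
  ],
  grip_force=50,
)

```text
t: 12.28
tool_pos: [0.5392, -0.1615, 0.0059]
eef_rot: [-0.255, 0.66, -0.255, -0.659]
wrist_force: [-1.1, 1.1, 7.2]
grip_width: 0.0381
```

Emit:
servo_tool(
  moves=[
    {"x":0,"y":0,"z":0,"yaw":0,"claw":-1},
    {"x":-15,"y":0,"z":0,"yaw":0,"claw":-1},
    {"x":-40,"y":0,"z":0,"yaw":0,"claw":-1},
    {"x":-90,"y":0,"z":0,"yaw":0,"claw":-1},
    {"x":-140,"y":0,"z":0,"yaw":0,"claw":-1},
    {"x":-180,"y":0,"z":0,"yaw":0,"claw":-1},
    {"x":-180,"y":0,"z":0,"yaw":0,"claw":-1},
  ],
)

```text
t: 13.15
tool_pos: [0.5396, -0.1617, 0.1893]
eef_rot: [-0.255, 0.662, -0.255, -0.657]
wrist_force: [-0.5, -0.2, -0.5]
grip_width: 0.0385
```

```bash
cat >> h.py <<'E'
def D(x,y,z):
    a=np.radians(1.4); return [round(463+x*np.cos(a)-y*np.sin(a),1),round(272+x*np.sin(a)+y*np.cos(a),1),z]
E
python3 - <<'E'
from h import *
go(D(-34,45,185),D(-34,45,22),yaw=91.4); cam('wrist','w8.png')
E
```

```text
t 13.15 tcp [ 0.5396 -0.1617  0.1893] F [-0.5 -0.2 -0.5] w 0.0385
[[ 0.006 -0.673 -0.739]
 [-0.002 -0.739  0.673]
 [-1.    -0.002 -0.006]]
-> [np.float64(427.9), np.float64(316.2), 185] tool shift [   2.6 -278.1  404.4]
-> [np.float64(427.9), np.float64(316.2), 22] tool shift [ 165.6 -277.7  405.4]
z-axis angle 137.7
yaw rad 0.808
```

View pics/w8.png

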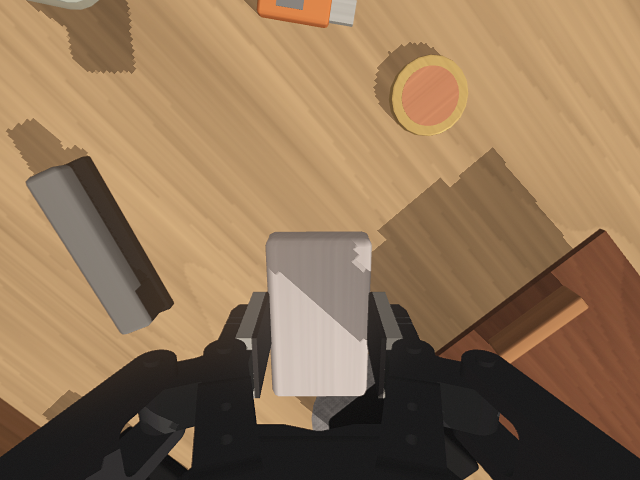

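The ssd is held squarely between the pads. I carry it to the drawer.

Emit:
servo_tool(
  moves=[
    {"x":0,"y":-40,"z":60,"yaw":0.15,"claw":-1},
    {"x":0,"y":-80,"z":110,"yaw":0.3,"claw":-1},
    {"x":0,"y":-110,"z":160,"yaw":0.45,"claw":-1},
    {"x":0,"y":-140,"z":205,"yaw":0.6,"claw":-1},
    {"x":0,"y":-175,"z":255,"yaw":0.7,"claw":-1},
    {"x":0,"y":-210,"z":305,"yaw":0.81,"claw":-1},
    {"x":0,"y":-245,"z":355,"yaw":0.81,"claw":-1},
    {"x":0,"y":-278,"z":405,"yaw":0.81,"claw":-1},
    {"x":0,"y":-278,"z":405,"yaw":0.81,"claw":-1},
    {"x":30,"y":-278,"z":405,"yaw":0.81,"claw":-1},
    {"x":60,"y":-278,"z":405,"yaw":0.81,"claw":-1},
    {"x":60,"y":-278,"z":405,"yaw":0.81,"claw":-1},
  ],
)

```text
t: 14.7
tool_pos: [0.4253, 0.3155, 0.1219]
eef_rot: [0.493, -0.505, 0.496, 0.506]
wrist_force: [0.5, -0.3, -0.4]
grip_width: 0.038
```

```bash
python3 - <<'E'
from h import *
go(D(-34,45,23),yaw=91.4); w=cam('wrist','w9.png')
E
```

```text
t 14.7 tcp [0.4253 0.3155 0.1219] F [ 0.5 -0.3 -0.4] w 0.038
[[-0.004 -1.    -0.022]
 [-0.003 -0.022  1.   ]
 [-1.     0.004 -0.003]]
-> [np.float64(427.9), np.float64(316.2), 23] tool shift [98.9 -3.   0.9]
z-axis angle 91.2
yaw rad -0.003
```

View pics/w9.png

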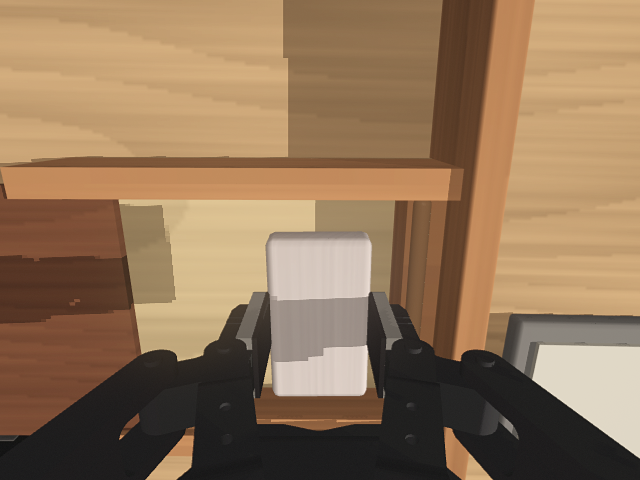

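```bash
python3 - <<'E'
from h import *
w=cam('wrist')
R0=lambda uv,z:(ray(w,uv,z)[:,:2]*1000).round()
print('-x wall lip inner (exp',D(-74,-60,72),D(-74,93,72),')',R0([(120,200),(445,200)],.072))
print('wall outer top exp',D(-90,0,72),R0([(230,167)],.072))
print('lid edge exp',D(-60,-65,66),R0([(122,205),(137,320)],.066))
print('ridge exp y',D(-60,101,58),R0([(410,210),(425,210)],.058))
print('divider front top exp',D(0,117,80),R0([(497,60),(466,300)],.08))
E
```

```text
-x wall lip inner (exp [np.float64(390.5), np.float64(210.2), 72] [np.float64(386.7), np.float64(363.2), 72] ) [[392. 212.]
 [389. 379.]]
wall outer top exp [np.float64(373.0), np.float64(269.8), 72] [[374. 269.]]
lid edge exp [np.float64(404.6), np.float64(205.6), 66] [[396. 210.]
 [465. 210.]]
ridge exp y [np.float64(400.6), np.float64(371.5), 58] [[397. 365.]
 [397. 373.]]
divider front top exp [np.float64(460.1), np.float64(389.0), 80] [[324. 392.]
 [441. 394.]]
```

The drawer frame checks out to within a few mm. I lower the ssd and release it.

Emit:
servo_tool(
  moves=[
    {"x":30,"y":-3,"z":1,"yaw":0,"claw":-1},
    {"x":60,"y":-3,"z":1,"yaw":0,"claw":-1},
    {"x":85,"y":-3,"z":1,"yaw":0,"claw":-1},
    {"x":97,"y":-3,"z":1,"yaw":0,"claw":-1},
    {"x":98,"y":-3,"z":1,"yaw":0,"claw":-1},
    {"x":98,"y":-3,"z":1,"yaw":0,"claw":0.15},
    {"x":98,"y":-3,"z":1,"yaw":0,"claw":0.15},
    {"x":70,"y":-3,"z":1,"yaw":0,"claw":0.15},
    {"x":20,"y":-3,"z":1,"yaw":0,"claw":0.15},
    {"x":-40,"y":-3,"z":1,"yaw":0,"claw":0.15},
    {"x":-80,"y":-3,"z":1,"yaw":0,"claw":0.5},
    {"x":-80,"y":-3,"z":1,"yaw":0,"claw":0.5},
  ],
)

```text
t: 16.3
tool_pos: [0.4301, 0.3187, 0.2087]
eef_rot: [-0.497, 0.506, -0.492, -0.505]
wrist_force: [0.7, 0.3, -0.2]
grip_width: 0.0643
```

```bash
python3 - <<'E'
from h import *
go([414,-174,200],[414,-174,10]); cam('wrist','w10.png'); cam('top','t10.png')
E
```

```text
t 16.3 tcp [0.4301 0.3187 0.2087] F [ 0.7  0.3 -0.2] w 0.0643
[[ 0.005 -1.    -0.022]
 [ 0.003 -0.022  1.   ]
 [-1.    -0.005  0.003]]
-> [414, -174, 200] tool shift [   6.9   27.2 -492.2]
-> [414, -174, 10] tool shift [ 196.9   28.2 -492.8]
z-axis angle 91.3
```

View pics/w10.png

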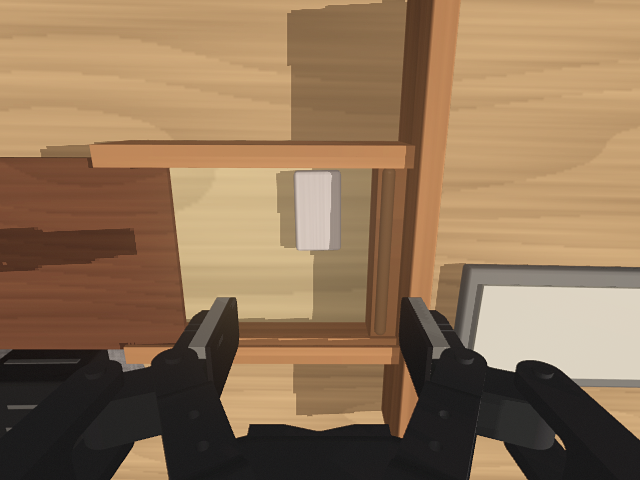

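View pics/t10.png

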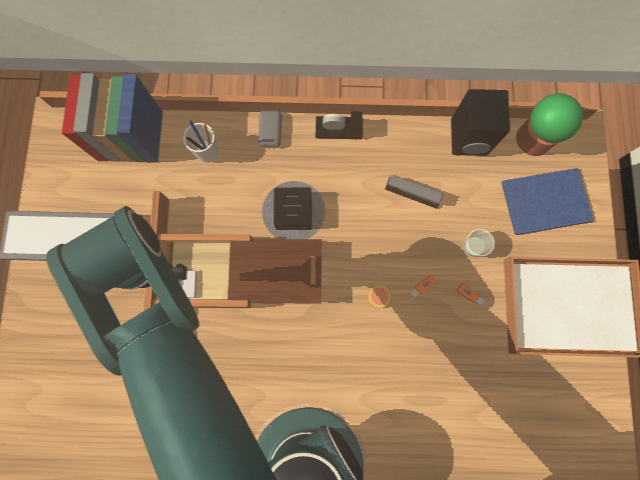

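The ssd lies flat in the drawer at (317,210) in the wrist view, and the reader is still on the felt. Next is the coin.

Emit:
servo_tool(
  moves=[
    {"x":0,"y":3,"z":-60,"yaw":0,"claw":1},
    {"x":0,"y":6,"z":-120,"yaw":0,"claw":1},
    {"x":0,"y":9,"z":-180,"yaw":0,"claw":1},
    {"x":0,"y":12,"z":-240,"yaw":0,"claw":1},
    {"x":0,"y":16,"z":-300,"yaw":0,"claw":1},
    {"x":20,"y":20,"z":-360,"yaw":0,"claw":1},
    {"x":50,"y":24,"z":-420,"yaw":0,"claw":1},
    {"x":80,"y":27,"z":-470,"yaw":0,"claw":1},
    {"x":90,"y":27,"z":-492,"yaw":0,"claw":1},
    {"x":90,"y":27,"z":-492,"yaw":0,"claw":1},
    {"x":90,"y":27,"z":-492,"yaw":0,"claw":1},
  ],
)

```text
t: 17.77
tool_pos: [0.413, -0.1739, 0.114]
eef_rot: [0.494, -0.505, 0.494, 0.506]
wrist_force: [0.1, -0.3, -0.1]
grip_width: 0.0856
```

```bash
python3 - <<'E'
from drv import *
w=cam('wrist','w11.png')
drives(w); go([414,-174,0])
E
```

```text
orange 1007.0 (111, 266, 79, 49) [ 445.6 -289.1   57.    21.5  128.8]
light 463.5 (170, 233, 37, 35) [ 422.7 -262.    20.6   15.5  128.8]
light 260.0 (0, 376, 19, 28) [ 537.4 -404.7   25.2   13.1  167.7]
light 251.0 (128, 276, 28, 24) [ 449.7 -295.4   18.8    9.1  129. ]
gold 5864.5 (276, 197, 89, 86) [ 414.1 -174.    58.8   58.2    3.3]
t 17.82 tcp [ 0.4132 -0.1738  0.1144] F [-0.7  0.2  0.4] w 0.0854
[[-0.    -1.    -0.023]
 [ 0.    -0.023  1.   ]
 [-1.     0.     0.   ]]
-> [414, -174, 0] tool shift [114.4  -0.8  -0.3]
z-axis angle 91.3
```

View pics/w11.png

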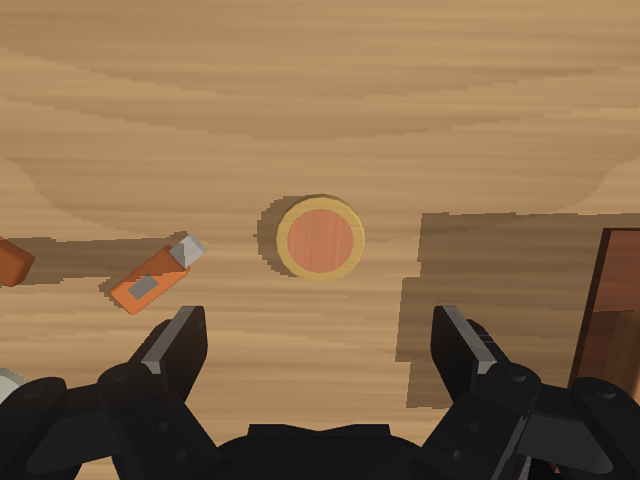

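The coin sits at (321,238), directly below the jaws.

Emit:
servo_tool(
  moves=[
    {"x":50,"y":-1,"z":0,"yaw":0,"claw":1},
    {"x":90,"y":-1,"z":0,"yaw":0,"claw":1},
    {"x":110,"y":-1,"z":0,"yaw":0,"claw":1},
    {"x":116,"y":-1,"z":0,"yaw":0,"claw":1},
    {"x":116,"y":-1,"z":0,"yaw":0,"claw":1},
    {"x":116,"y":-1,"z":0,"yaw":0,"claw":-1},
    {"x":116,"y":-1,"z":0,"yaw":0,"claw":-1},
    {"x":116,"y":-1,"z":0,"yaw":0,"claw":-1},
    {"x":100,"y":-1,"z":0,"yaw":0,"claw":-1},
    {"x":70,"y":-1,"z":0,"yaw":0,"claw":-1},
    {"x":20,"y":-1,"z":0,"yaw":0,"claw":-1},
    {"x":-30,"y":-1,"z":0,"yaw":0,"claw":-1},
  ],
  grip_force=60,
)

```text
t: 19.32
tool_pos: [0.4139, -0.1744, 0.147]
eef_rot: [-0.495, 0.506, -0.494, -0.505]
wrist_force: [0.7, 0.0, -0.9]
grip_width: 0.0576
```

```bash
python3 - <<'E'
from drv import *
w=cam('wrist','w12.png')
go(D(38,38,145),D(38,38,20),yaw=91.4)
E
```

```text
t 19.38 tcp [ 0.4157 -0.1753  0.1541] F [ 1.2 -0.   8.9] w 0.0574
[[ 0.008 -1.    -0.022]
 [-0.004 -0.022  1.   ]
 [-1.    -0.008 -0.004]]
-> [np.float64(500.1), np.float64(310.9), 145] tool shift [  7.9 -95.  484.2]
-> [np.float64(500.1), np.float64(310.9), 20] tool shift [132.9 -94.1 484.7]
z-axis angle 91.3
yaw rad -0.002
```

View pics/w12.png

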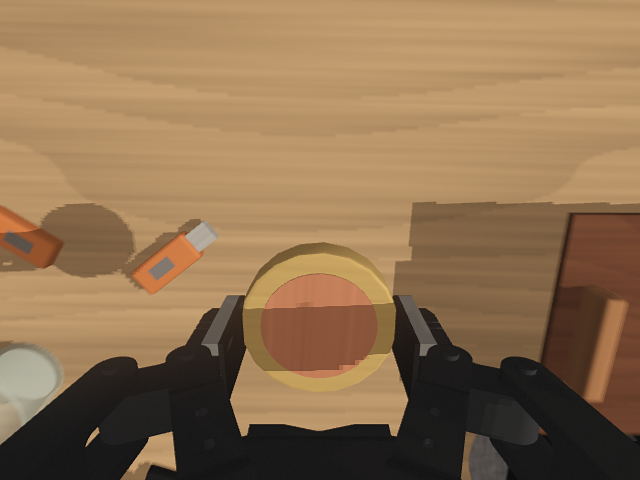

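The coin is held. Carrying it to the drawer.

Emit:
servo_tool(
  moves=[
    {"x":-20,"y":-10,"z":50,"yaw":0,"claw":-1},
    {"x":-30,"y":-25,"z":105,"yaw":0,"claw":-1},
    {"x":-30,"y":-40,"z":165,"yaw":0,"claw":-1},
    {"x":-30,"y":-52,"z":225,"yaw":0,"claw":-1},
    {"x":-30,"y":-65,"z":285,"yaw":0,"claw":-1},
    {"x":-30,"y":-75,"z":345,"yaw":0,"claw":-1},
    {"x":-30,"y":-85,"z":405,"yaw":0,"claw":-1},
    {"x":-30,"y":-94,"z":455,"yaw":0,"claw":-1},
    {"x":-10,"y":-94,"z":484,"yaw":0,"claw":-1},
    {"x":20,"y":-94,"z":484,"yaw":0,"claw":-1},
    {"x":20,"y":-94,"z":484,"yaw":0,"claw":-1},
    {"x":20,"y":-94,"z":484,"yaw":0,"claw":-1},
  ],
)

```text
t: 20.88
tool_pos: [0.4978, 0.3114, 0.1261]
eef_rot: [-0.495, 0.506, -0.494, -0.505]
wrist_force: [0.7, 0.4, -0.6]
grip_width: 0.0576
```

```bash
python3 - <<'E'
from drv import *
w=cam('wrist','w13.png')
go(D(38,38,20),yaw=91.4)
E
```

```text
t 20.93 tcp [0.498  0.3114 0.1264] F [ 0.2  0.1 -0.2] w 0.0572
[[ 0.002 -1.    -0.022]
 [ 0.001 -0.022  1.   ]
 [-1.    -0.002  0.001]]
-> [np.float64(500.1), np.float64(310.9), 20] tool shift [106.4  -1.9  -0.7]
z-axis angle 91.2
yaw rad -0.003
```

View pics/w13.png

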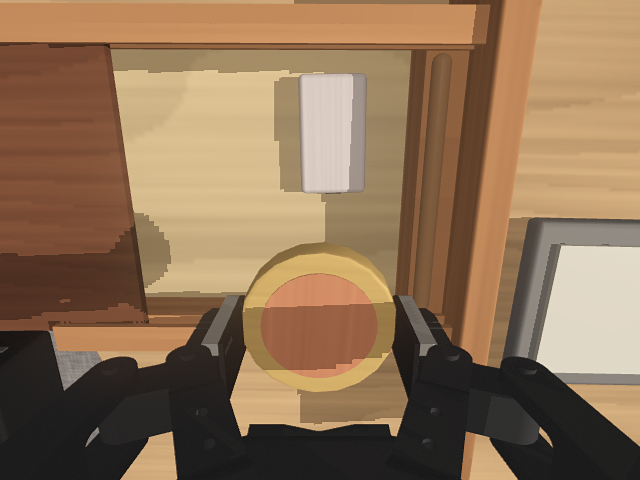

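Emit:
servo_tool(
  moves=[
    {"x":30,"y":-3,"z":-1,"yaw":0,"claw":-1},
    {"x":60,"y":-3,"z":-1,"yaw":0,"claw":-1},
    {"x":90,"y":-3,"z":-1,"yaw":0,"claw":-1},
    {"x":105,"y":-3,"z":-1,"yaw":0,"claw":-1},
    {"x":107,"y":-3,"z":-1,"yaw":0,"claw":-1},
    {"x":107,"y":-3,"z":-1,"yaw":0,"claw":0.52},
    {"x":107,"y":-3,"z":-1,"yaw":0,"claw":0.52},
    {"x":80,"y":-3,"z":-1,"yaw":0,"claw":0.52},
    {"x":30,"y":-3,"z":-1,"yaw":0,"claw":0.52},
    {"x":-30,"y":-3,"z":-1,"yaw":0,"claw":0.5},
    {"x":-80,"y":-3,"z":-1,"yaw":0,"claw":0.5},
    {"x":-90,"y":-3,"z":-1,"yaw":0,"claw":0.3},
  ],
)

```text
t: 22.42
tool_pos: [0.5013, 0.3111, 0.2194]
eef_rot: [-0.497, 0.506, -0.492, -0.505]
wrist_force: [0.4, 0.6, -1.0]
grip_width: 0.0554
```

```bash
python3 - <<'E'
from drv import *
w=cam('wrist','w14.png')
go([440,-284,200],[440,-284,3],yaw=38.8); go([440,-284,200],yaw=218.8)
print(np.round(arm.get_obs()['joint_positions'],2))
E
```

```text
t 22.48 tcp [0.5011 0.311  0.2183] F [ 0.  -1.5  1. ] w 0.0557
[[ 0.004 -1.    -0.022]
 [ 0.002 -0.022  1.   ]
 [-1.    -0.004  0.002]]
-> [440, -284, 200] tool shift [  16.6   74.4 -593.5]
-> [440, -284, 3] tool shift [ 213.6   75.2 -594. ]
z-axis angle 91.3
yaw rad 0.916
t 22.48 tcp [0.5011 0.311  0.2183] F [ 0.  -1.5  1. ] w 0.0557
[[ 0.004 -1.    -0.022]
 [ 0.002 -0.022  1.   ]
 [-1.    -0.004  0.002]]
-> [440, -284, 200] tool shift [  16.6   74.4 -593.5]
z-axis angle 91.3
yaw rad 0.916
[ 0.51 -0.07  1.65  0.    1.55 -1.08]
```

View pics/w14.png

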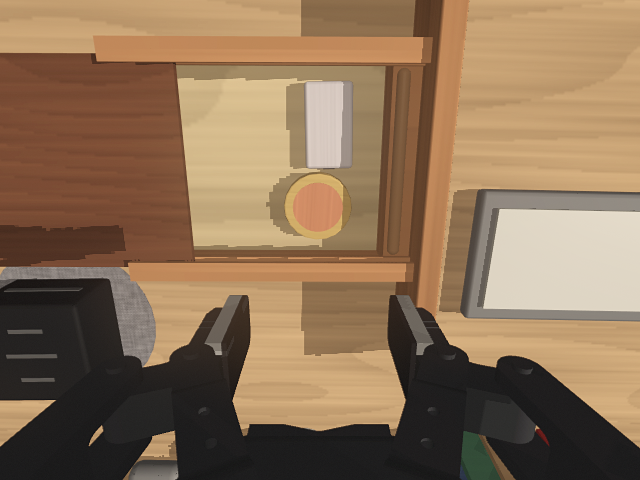

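Both drives lie flat in the drawer: ssd at (328,125), coin at (318,207). Next is the nearer stick.

Emit:
servo_tool(
  moves=[
    {"x":0,"y":6,"z":-50,"yaw":0.1,"claw":0.2},
    {"x":0,"y":12,"z":-110,"yaw":0.2,"claw":0.2},
    {"x":0,"y":20,"z":-170,"yaw":0.3,"claw":0.2},
    {"x":0,"y":28,"z":-230,"yaw":0.4,"claw":0.2},
    {"x":0,"y":36,"z":-290,"yaw":0.5,"claw":0.2},
    {"x":10,"y":44,"z":-350,"yaw":0.6,"claw":0.2},
    {"x":30,"y":52,"z":-410,"yaw":0.7,"claw":0.2},
    {"x":60,"y":60,"z":-470,"yaw":0.8,"claw":0.2},
    {"x":80,"y":65,"z":-530,"yaw":0.916,"claw":0.2},
    {"x":100,"y":68,"z":-580,"yaw":0.916,"claw":0.2},
    {"x":100,"y":68,"z":-600,"yaw":0.916,"claw":0.2},
    {"x":100,"y":68,"z":-600,"yaw":0.916,"claw":0.2},
  ],
)

```text
t: 23.98
tool_pos: [0.4454, -0.2913, 0.1137]
eef_rot: [0.667, -0.234, 0.667, 0.235]
wrist_force: [-0.5, -0.7, -0.6]
grip_width: 0.0512
```

```bash
python3 - <<'E'
from drv import *
w=cam('wrist','w15.png'); cam('top','t15.png')
drives(w)
go([446,-290,3],yaw=38.8)
E
```

```text
orange 2339.5 (305, 199, 34, 78) [ 446.9 -290.7   53.    21.2  129.7]
orange 503.0 (168, 322, 39, 36) [ 421.2 -408.2   31.1   20.    56.5]
light 709.5 (212, 294, 36, 59) [ 433.6 -379.8   49.9   13.9  109.8]
light 671.0 (309, 171, 25, 29) [ 424.1 -263.4   17.8   15.4  128.7]
light 650.5 (390, 294, 35, 56) [ 531.4 -299.    46.3   12.2  149.1]
light 596.0 (294, 413, 54, 18) [ 538.4 -406.1   41.    16.    38.7]
light 484.0 (146, 335, 30, 28) [ 407.3 -428.7   18.8   16.9  146. ]
light 390.5 (0, 416, 25, 34) [ 358.5 -566.8   32.6   18.1  115.2]
light 98.0 (316, 234, 11, 16) [ 447.5 -292.6   10.4    6.6  128.7]
t 24.07 tcp [ 0.4459 -0.2899  0.1145] F [0.2 0.1 0.7] w 0.0513
[[ 0.    -0.627  0.779]
 [ 0.     0.779  0.627]
 [-1.     0.     0.   ]]
-> [446, -290, 3] tool shift [ 1.115e+02 -1.000e-01 -0.000e+00]
z-axis angle 38.8
yaw rad 0.0
```

View pics/w15.png

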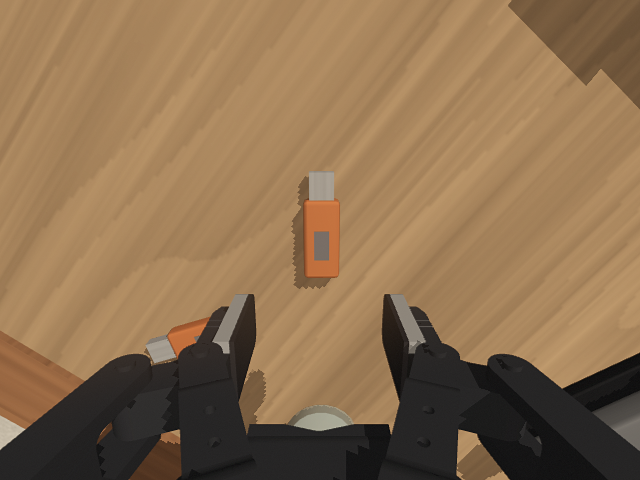

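View pics/t15.png

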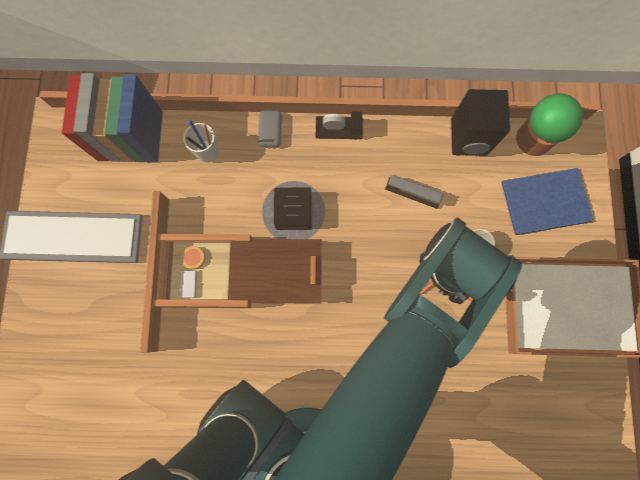

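The stick is centred below the jaws at (322,238), and the reader is still on the felt. Grasping.

Emit:
servo_tool(
  moves=[
    {"x":50,"y":0,"z":0,"yaw":0,"claw":0.1},
    {"x":90,"y":0,"z":0,"yaw":0,"claw":0.1},
    {"x":106,"y":0,"z":0,"yaw":0,"claw":0.1},
    {"x":111,"y":0,"z":0,"yaw":0,"claw":0.1},
    {"x":111,"y":0,"z":0,"yaw":0,"claw":-1},
    {"x":111,"y":0,"z":0,"yaw":0,"claw":-1},
    {"x":111,"y":0,"z":0,"yaw":0,"claw":-1},
    {"x":95,"y":0,"z":0,"yaw":0,"claw":-1},
    {"x":60,"y":0,"z":0,"yaw":0,"claw":-1},
    {"x":0,"y":0,"z":0,"yaw":0,"claw":-1},
    {"x":-50,"y":0,"z":0,"yaw":0,"claw":-1},
    {"x":-60,"y":0,"z":0,"yaw":0,"claw":-1},
  ],
)

```text
t: 25.58
tool_pos: [0.4466, -0.2915, 0.1798]
eef_rot: [0.668, -0.237, 0.666, 0.233]
wrist_force: [0.2, 0.3, -1.5]
grip_width: 0.022
```

```bash
python3 - <<'E'
from drv import *
w=cam('wrist','w16.png')
go(D(-36,-15,175),D(-36,-15,21),yaw=91.4)
E
```

```text
t 25.62 tcp [ 0.4464 -0.2913  0.1787] F [ 0.  -0.6 -0. ] w 0.0222
[[ 0.004 -0.626  0.78 ]
 [-0.003  0.779  0.626]
 [-1.    -0.005  0.001]]
-> [np.float64(427.4), np.float64(256.1), 175] tool shift [  2.  438.6 328.1]
-> [np.float64(427.4), np.float64(256.1), 21] tool shift [156.  439.4 327.9]
z-axis angle 38.8
yaw rad -0.918
```

View pics/w16.png

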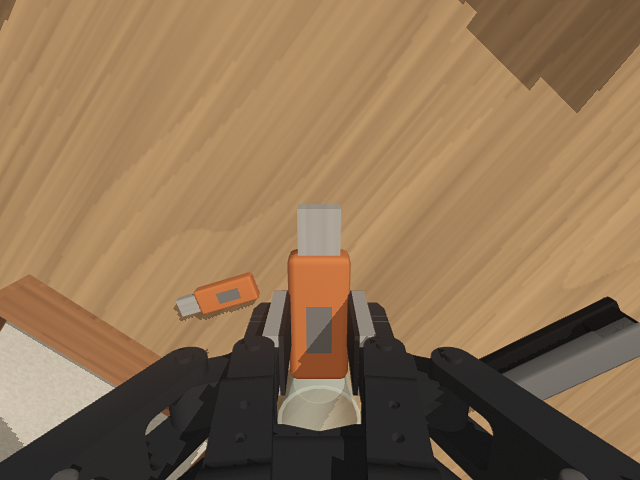

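The stick is gripped at the shell, plug towards tool +y. Carrying.

Emit:
servo_tool(
  moves=[
    {"x":0,"y":45,"z":33,"yaw":-0.1,"claw":-1},
    {"x":0,"y":92,"z":70,"yaw":-0.2,"claw":-1},
    {"x":0,"y":140,"z":108,"yaw":-0.32,"claw":-1},
    {"x":0,"y":188,"z":146,"yaw":-0.44,"claw":-1},
    {"x":0,"y":236,"z":184,"yaw":-0.56,"claw":-1},
    {"x":0,"y":284,"z":222,"yaw":-0.68,"claw":-1},
    {"x":0,"y":332,"z":260,"yaw":-0.8,"claw":-1},
    {"x":0,"y":380,"z":298,"yaw":-0.917,"claw":-1},
    {"x":0,"y":432,"z":337,"yaw":-0.917,"claw":-1},
    {"x":20,"y":432,"z":337,"yaw":-0.917,"claw":-1},
    {"x":50,"y":432,"z":337,"yaw":-0.917,"claw":-1},
    {"x":50,"y":432,"z":337,"yaw":-0.917,"claw":-1},
  ],
)

```text
t: 27.12
tool_pos: [0.4365, 0.2558, 0.1215]
eef_rot: [0.493, -0.505, 0.496, 0.506]
wrist_force: [-0.6, -0.8, -0.3]
grip_width: 0.0222
```

```bash
python3 - <<'E'
from drv import *
w=cam('wrist','w17.png')
go(D(-25,-15,21),yaw=91.4)
E
```

```text
t 27.18 tcp [0.4372 0.2562 0.1234] F [-0.3 -0.1 -0.7] w 0.0221
[[-0.002 -1.    -0.023]
 [-0.001 -0.023  1.   ]
 [-1.     0.002 -0.001]]
-> [np.float64(438.4), np.float64(256.4), 21] tool shift [102.4  -1.4   0.3]
z-axis angle 91.3
yaw rad -0.002
```

View pics/w17.png

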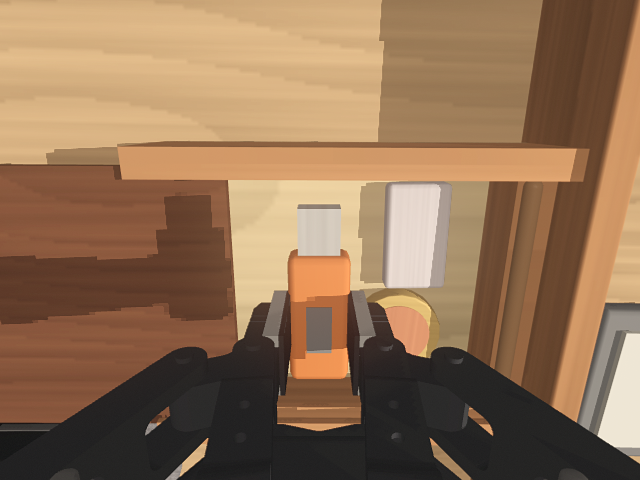

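Emit:
servo_tool(
  moves=[
    {"x":30,"y":-1,"z":0,"yaw":0,"claw":-1},
    {"x":60,"y":-1,"z":0,"yaw":0,"claw":-1},
    {"x":90,"y":-1,"z":0,"yaw":0,"claw":-1},
    {"x":101,"y":-1,"z":0,"yaw":0,"claw":-1},
    {"x":102,"y":-1,"z":0,"yaw":0,"claw":-1},
    {"x":102,"y":-1,"z":0,"yaw":0,"claw":-0.2},
    {"x":102,"y":-1,"z":0,"yaw":0,"claw":-0.2},
    {"x":80,"y":-1,"z":0,"yaw":0,"claw":-0.2},
    {"x":30,"y":-1,"z":0,"yaw":0,"claw":-0.2},
    {"x":-30,"y":-1,"z":0,"yaw":0,"claw":0},
    {"x":-80,"y":-1,"z":0,"yaw":0,"claw":0.1},
    {"x":-90,"y":-1,"z":0,"yaw":0,"claw":0.1},
  ],
)

```text
t: 28.68
tool_pos: [0.4397, 0.2575, 0.2189]
eef_rot: [-0.496, 0.506, -0.492, -0.505]
wrist_force: [0.2, -0.9, -0.6]
grip_width: 0.0471
```

```bash
python3 - <<'E'
from drv import *
w=cam('wrist','w18.png')
go([428.7,-398.2,130],yaw=146.7); print(np.round(arm.get_obs()['joint_positions'],2))
E
```

```text
t 28.73 tcp [0.4394 0.2574 0.2179] F [-0.2 -0.7  1.2] w 0.0471
[[ 0.004 -1.    -0.023]
 [ 0.002 -0.023  1.   ]
 [-1.    -0.004  0.002]]
-> [428.7, -398.2, 130] tool shift [  86.5   26.4 -655.4]
z-axis angle 91.3
yaw rad -0.966
[ 0.48 -0.25  1.81 -0.    1.58 -1.11]
```

View pics/w18.png

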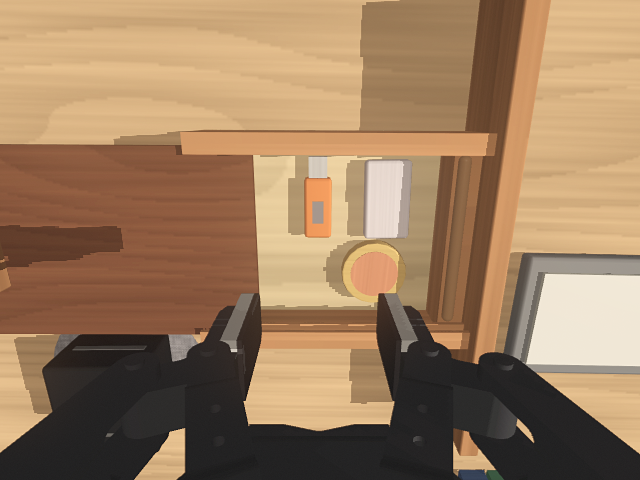

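Stick 1 lies flat at (318,208). Before placing the second stick I measure the free room on the drawer's +x side.

```bash
python3 - <<'E'
from drv import *
w=cam('wrist')
R0=lambda uv,z:(ray(w,uv,z)[:,:2]*1000).round(1)
def dr(uv,z):
    P=R0(uv,z)-np.array([463,272]); a=np.radians(1.4); return (P@np.array([[np.cos(a),-np.sin(a)],[np.sin(a),np.cos(a)]])).round(1)
print('stick ends',dr([(318,238),(318,157)],.030))
print('stick sides',dr([(305,208),(331,208)],.030))
print('lip -x',dr([(300,154)],.072),'lip +x',dr([(320,324),(320,311)],.072), 'outer +x wall',dr([(330,347),(330,334)],.072))
print('coin', dr([(374,242),(374,303),(342,272)],.030),'lid edge',dr([(257,200),(259,300)],.066),dr([(257,200),(259,300)],.060))
cv2.imwrite('pics/z18.png',cv2.resize(w['pixels'][130:360,230:480],None,fx=3,fy=2.6))
E
```

```text
stick ends [[  2.8 -15.3]
 [-68.8 -15.1]]
stick sides [[-24.8 -26.6]
 [-24.7  -3.8]]
lip -x [[-74.8 -28.4]] lip +x [[ 65.8 -13.6]
 [ 53.6 -13.6]] outer +x wall [[88.  -5.1]
 [75.4 -5.1]]
coin [[ 6.7 35.3]
 [67.4 37.9]
 [35.8  6.9]] lid edge [[-39.2 -62.7]
 [ 46.3 -65.1]] [[-38.1 -63.6]
 [ 49.3 -66. ]]
```

View pics/z18.png

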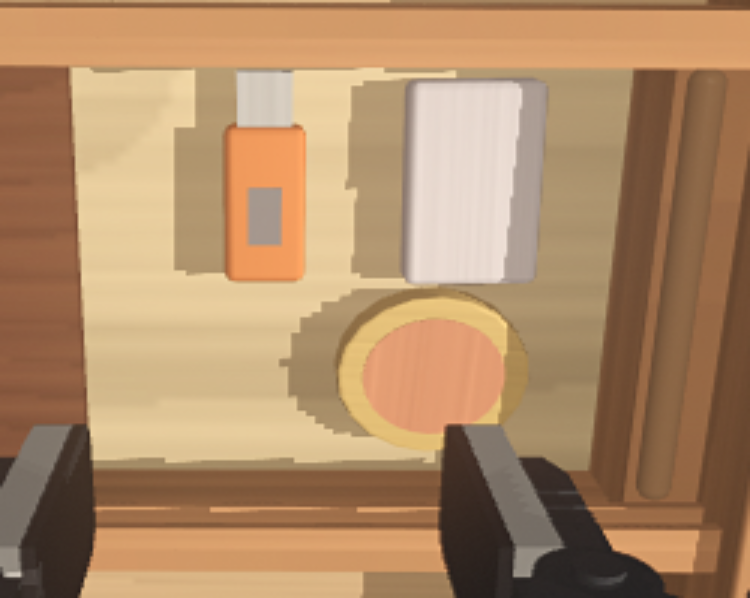

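The drawer frame holds to about 1 mm. Stick 1 reaches x = 2.8, so I nudge it about 6 mm towards -x to leave room.

```bash
python3 - <<'E'
from h import *
go(D(20,-16,110),D(20,-16,22),D(7,-16,22))
E
```

```text
t 28.77 tcp [0.4391 0.2572 0.2157] F [ 0.3 -0.4 -0.1] w 0.0467
[[ 0.002 -1.    -0.023]
 [ 0.001 -0.023  1.   ]
 [-1.    -0.002  0.001]]
-> [np.float64(483.4), np.float64(256.5), 110] tool shift [105.8 -44.1  -1.9]
-> [np.float64(483.4), np.float64(256.5), 22] tool shift [193.8 -43.9  -1.9]
-> [np.float64(470.4), np.float64(256.2), 22] tool shift [193.7 -30.9  -1.9]
z-axis angle 91.3
```

Emit:
servo_tool(
  moves=[
    {"x":30,"y":-44,"z":-2,"yaw":0,"claw":-1},
    {"x":80,"y":-44,"z":-2,"yaw":0,"claw":-1},
    {"x":130,"y":-44,"z":-2,"yaw":0,"claw":-1},
    {"x":170,"y":-44,"z":-2,"yaw":0,"claw":-1},
    {"x":189,"y":-44,"z":-2,"yaw":0,"claw":-1},
    {"x":189,"y":-44,"z":-2,"yaw":0,"claw":-1},
    {"x":189,"y":-38,"z":-2,"yaw":0,"claw":-1},
    {"x":189,"y":-31,"z":-2,"yaw":0,"claw":-1},
    {"x":189,"y":-31,"z":-2,"yaw":0,"claw":-1},
    {"x":189,"y":-36,"z":-2,"yaw":0,"claw":-1},
    {"x":130,"y":-38,"z":-2,"yaw":0,"claw":-1},
    {"x":70,"y":-38,"z":-2,"yaw":0,"claw":-1},
  ],
)

```text
t: 30.28
tool_pos: [0.4769, 0.2557, 0.1457]
eef_rot: [0.494, -0.506, 0.495, 0.506]
wrist_force: [1.1, 1.1, 0.5]
grip_width: -0.0002
```

```bash
python3 - <<'E'
from h import *
go([429,-398,130]); w=cam('wrist','w19.png');print(np.round(arm.get_obs()['joint_positions'],2))
E
```

```text
t 30.27 tcp [0.4769 0.2557 0.1457] F [1.1 1.1 0.5] w -0.0002
[[-0.001 -1.    -0.023]
 [-0.001 -0.023  1.   ]
 [-1.     0.001 -0.001]]
-> [429, -398, 130] tool shift [  16.1   62.9 -652.4]
z-axis angle 91.3
[ 0.45 -0.15  1.83 -0.    1.45 -1.15]
```

View pics/w19.png

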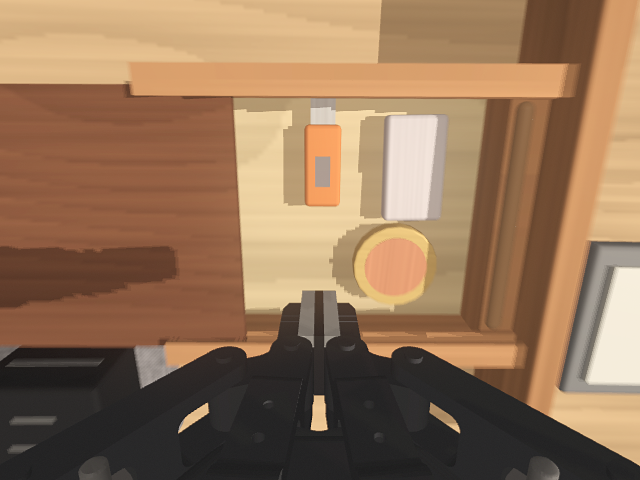

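The nudge worked: stick 1's end now lies short of the ssd's. On to stick 2.

Emit:
servo_tool(
  moves=[
    {"x":-40,"y":6,"z":-50,"yaw":0.18,"claw":0.2},
    {"x":-60,"y":12,"z":-110,"yaw":0.36,"claw":0.2},
    {"x":-60,"y":18,"z":-170,"yaw":0.54,"claw":0.2},
    {"x":-60,"y":24,"z":-230,"yaw":0.72,"claw":0.2},
    {"x":-60,"y":30,"z":-290,"yaw":0.9,"claw":0.2},
    {"x":-60,"y":36,"z":-350,"yaw":1.08,"claw":0.2},
    {"x":-60,"y":42,"z":-410,"yaw":1.26,"claw":0.2},
    {"x":-50,"y":48,"z":-470,"yaw":1.44,"claw":0.2},
    {"x":-30,"y":54,"z":-530,"yaw":1.62,"claw":0.2},
    {"x":-10,"y":60,"z":-590,"yaw":1.8,"claw":0.2},
    {"x":10,"y":63,"z":-640,"yaw":1.98,"claw":0.2},
    {"x":16,"y":63,"z":-652,"yaw":2.16,"claw":0.2},
  ],
)

```text
t: 31.82
tool_pos: [0.4279, -0.4, 0.1263]
eef_rot: [0.677, 0.201, 0.679, -0.2]
wrist_force: [-0.3, 0.1, 0.1]
grip_width: 0.0512
```

Emit:
servo_tool(
  moves=[
    {"x":0,"y":0,"z":0,"yaw":0.015,"claw":0.2},
    {"x":0,"y":0,"z":0,"yaw":0.015,"claw":0.2},
    {"x":0,"y":0,"z":0,"yaw":0.015,"claw":0.2},
  ],
)

```text
t: 32.2
tool_pos: [0.4293, -0.3968, 0.1292]
eef_rot: [0.678, 0.201, 0.677, -0.202]
wrist_force: [-0.4, -0.3, -1.0]
grip_width: 0.0511
```

```bash
python3 - <<'E'
from drv import *
w=cam('wrist','w20.png'); drives(w)
go([429,-398,3],yaw=-33.3); print(np.round(arm.get_obs()['joint_positions'],2))
E
```

```text
orange 2146.0 (305, 198, 33, 73) [ 429.6 -400.2   52.7   21.8   56.3]
light 4370.0 (455, 125, 125, 111) [ 553.  -442.7   90.4   50.6  106.7]
light 1298.0 (311, 385, 87, 49) [ 371.1 -555.7   78.4   40.3    0. ]
light 705.5 (390, 294, 35, 59) [ 448.  -493.4   53.2   13.6   76.4]
light 636.0 (213, 294, 35, 55) [ 336.6 -417.9   48.5   12.7   36. ]
light 628.5 (468, 327, 55, 39) [ 488.8 -552.4   36.    33.1  179.9]
light 425.5 (310, 272, 22, 23) [ 409.7 -430.8   17.3   15.3   56.6]
light 291.0 (315, 220, 13, 26) [ 430.8 -398.9   18.2    8.4   56.8]
light 196.5 (461, 446, 34, 34) [ 431.3 -642.5   31.    24.8   89.2]
t 32.25 tcp [ 0.4293 -0.3968  0.1291] F [ 0.5 -0.2 -0.3] w 0.0514
[[ 0.001  0.546  0.837]
 [-0.001  0.837 -0.546]
 [-1.    -0.     0.001]]
-> [429, -398, 3] tool shift [126.1  -1.2   0.2]
z-axis angle -33.1
yaw rad 0.003
[-0.79 -0.03  1.76  0.    1.41 -0.21]
```

View pics/w20.png

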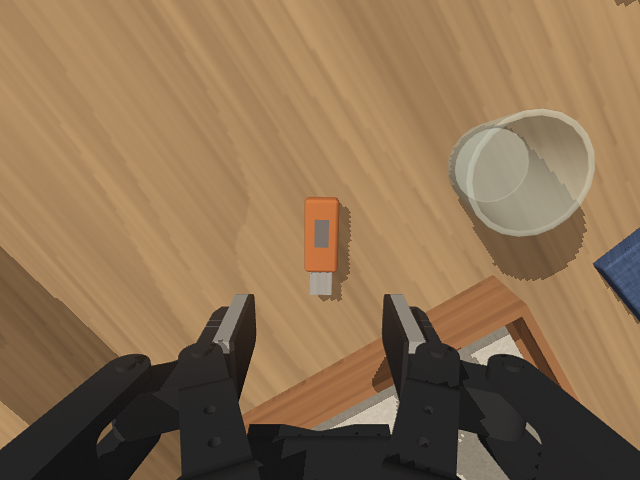

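The stick is centred below the jaws at (321,235), and the tumbler is well clear at (520,175). Grasping.

Emit:
servo_tool(
  moves=[
    {"x":50,"y":-2,"z":0,"yaw":0,"claw":0.1},
    {"x":95,"y":-2,"z":0,"yaw":0,"claw":0.1},
    {"x":120,"y":-2,"z":0,"yaw":0,"claw":0.1},
    {"x":126,"y":-2,"z":0,"yaw":0,"claw":0.1},
    {"x":126,"y":-2,"z":0,"yaw":0,"claw":0.1},
    {"x":126,"y":-2,"z":0,"yaw":0,"claw":-1},
    {"x":126,"y":-2,"z":0,"yaw":0,"claw":-1},
    {"x":126,"y":-2,"z":0,"yaw":0,"claw":-1},
    {"x":110,"y":-2,"z":0,"yaw":0,"claw":-1},
    {"x":60,"y":-2,"z":0,"yaw":0,"claw":-1},
    {"x":0,"y":-2,"z":0,"yaw":0,"claw":-1},
    {"x":-45,"y":-2,"z":0,"yaw":0,"claw":-1},
  ],
)

```text
t: 33.75
tool_pos: [0.428, -0.3991, 0.1778]
eef_rot: [0.678, 0.202, 0.677, -0.203]
wrist_force: [0.1, 0.0, -0.8]
grip_width: 0.0221
```

```bash
python3 - <<'E'
from drv import *
w=cam('wrist','w21.png')
go(D(26,-27,170))
E
```

```text
t 33.8 tcp [ 0.4291 -0.4002  0.1839] F [-0.1 -0.3  6.3] w 0.0218
[[ 0.007  0.549  0.836]
 [-0.007  0.836 -0.549]
 [-1.    -0.002  0.009]]
-> [np.float64(489.7), np.float64(245.6), 170] tool shift [   9.9  573.2 -303.8]
z-axis angle -33.3
```

View pics/w21.png

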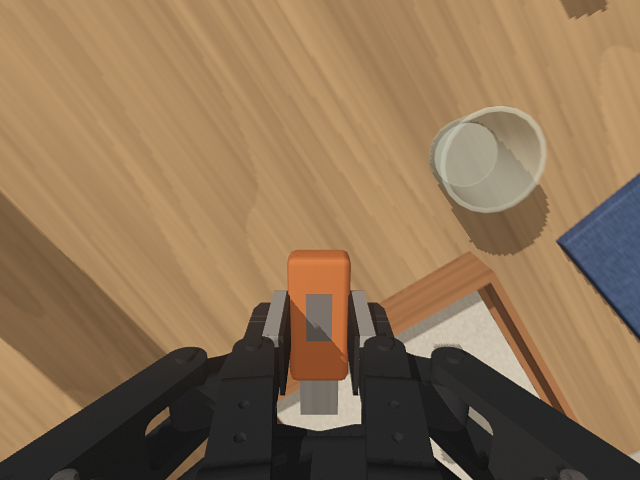

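Emit:
servo_tool(
  moves=[
    {"x":0,"y":45,"z":-24,"yaw":-0.18,"claw":-1},
    {"x":0,"y":92,"z":-49,"yaw":-0.36,"claw":-1},
    {"x":0,"y":140,"z":-74,"yaw":-0.54,"claw":-1},
    {"x":0,"y":188,"z":-100,"yaw":-0.72,"claw":-1},
    {"x":0,"y":236,"z":-125,"yaw":-0.9,"claw":-1},
    {"x":0,"y":284,"z":-151,"yaw":-1.08,"claw":-1},
    {"x":0,"y":332,"z":-176,"yaw":-1.26,"claw":-1},
    {"x":0,"y":380,"z":-201,"yaw":-1.44,"claw":-1},
    {"x":0,"y":430,"z":-228,"yaw":-1.62,"claw":-1},
    {"x":0,"y":480,"z":-254,"yaw":-1.8,"claw":-1},
    {"x":0,"y":530,"z":-281,"yaw":-1.98,"claw":-1},
    {"x":0,"y":573,"z":-304,"yaw":-2.16,"claw":-1},
  ],
)

```text
t: 35.3
tool_pos: [0.488, 0.249, 0.1747]
eef_rot: [-0.497, 0.504, -0.496, -0.504]
wrist_force: [1.2, 0.3, -0.3]
grip_width: 0.0219
```

Emit:
servo_tool(
  moves=[
    {"x":20,"y":0,"z":0,"yaw":-0.015,"claw":-1},
    {"x":50,"y":0,"z":0,"yaw":-0.015,"claw":-1},
    {"x":50,"y":0,"z":0,"yaw":-0.015,"claw":-1},
  ],
)

```text
t: 35.67
tool_pos: [0.4872, 0.2458, 0.1217]
eef_rot: [0.493, -0.505, 0.496, 0.506]
wrist_force: [-0.1, 0.1, -0.5]
grip_width: 0.0221
```

```bash
python3 - <<'E'
from drv import *
w=cam('wrist','w22.png')
go(D(26,-27,21),yaw=91.4)
E
```

```text
t 35.73 tcp [0.4879 0.2461 0.1235] F [ 0.1 -0.8  0.6] w 0.0219
[[-0.001 -1.    -0.022]
 [-0.001 -0.022  1.   ]
 [-1.     0.001 -0.001]]
-> [np.float64(489.7), np.float64(245.6), 21] tool shift [102.5  -1.9  -0.5]
z-axis angle 91.3
yaw rad -0.002
```

View pics/w22.png

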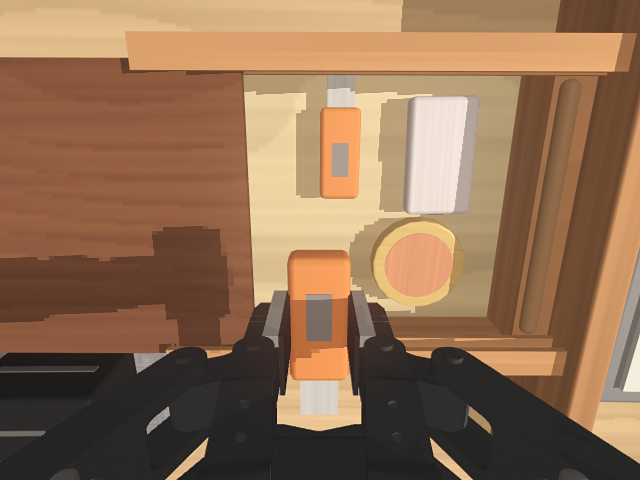

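Emit:
servo_tool(
  moves=[
    {"x":30,"y":-2,"z":0,"yaw":0,"claw":-1},
    {"x":60,"y":-2,"z":0,"yaw":0,"claw":-1},
    {"x":90,"y":-2,"z":0,"yaw":0,"claw":-1},
    {"x":101,"y":-2,"z":0,"yaw":0,"claw":-1},
    {"x":102,"y":-2,"z":0,"yaw":0,"claw":-1},
    {"x":102,"y":-2,"z":0,"yaw":0,"claw":-0.25},
    {"x":102,"y":-2,"z":0,"yaw":0,"claw":-0.25},
    {"x":80,"y":-2,"z":0,"yaw":0,"claw":-0.25},
    {"x":30,"y":-2,"z":0,"yaw":0,"claw":-0.25},
    {"x":-30,"y":-2,"z":-20,"yaw":0,"claw":-0.25},
    {"x":-60,"y":-2,"z":-60,"yaw":0,"claw":-0.25},
    {"x":-60,"y":-2,"z":-90,"yaw":0,"claw":0},
  ],
)

```text
t: 37.22
tool_pos: [0.4932, 0.1561, 0.1873]
eef_rot: [-0.496, 0.507, -0.492, -0.505]
wrist_force: [0.2, -0.1, -0.3]
grip_width: 0.0425
```

```bash
python3 - <<'E'
from drv import *
w=cam('wrist','w23.png'); c=cam('top','t23.png')
go([470,-3,150],[470,-3,72])
E
```

```text
t 37.33 tcp [0.4926 0.1549 0.1849] F [ 0.5 -0.1  0.5] w 0.0429
[[ 0.002 -1.    -0.021]
 [ 0.    -0.021  1.   ]
 [-1.    -0.002  0.   ]]
-> [470, -3, 150] tool shift [  34.9   26.1 -157.4]
-> [470, -3, 72] tool shift [ 112.9   26.2 -157.4]
z-axis angle 91.2
```

View pics/w23.png

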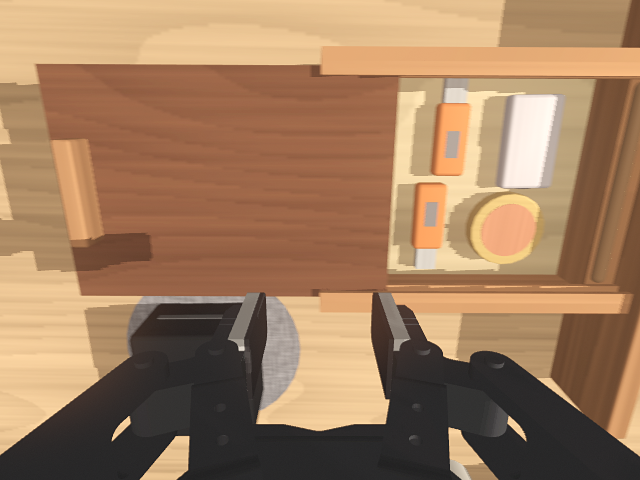

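View pics/t23.png

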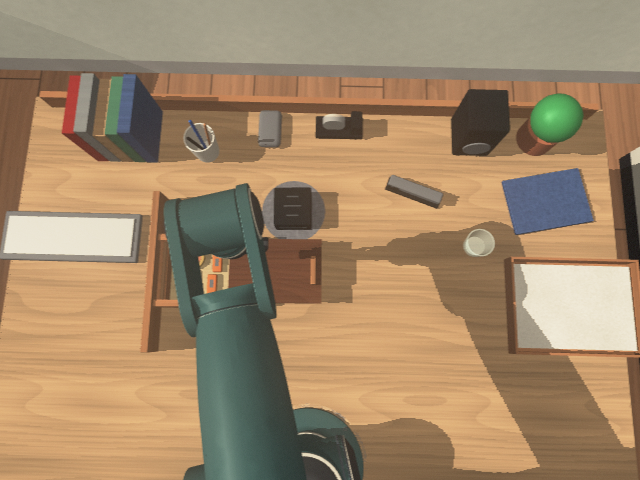

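All four drives lie flat in the drawer and the desk is clear of others. The reader is on the felt. Gripping the bar at (470,-3) to close.

Emit:
servo_tool(
  moves=[
    {"x":10,"y":9,"z":-50,"yaw":0,"claw":0},
    {"x":20,"y":18,"z":-105,"yaw":0,"claw":0},
    {"x":30,"y":26,"z":-157,"yaw":0,"claw":0},
    {"x":40,"y":26,"z":-157,"yaw":0,"claw":0},
    {"x":70,"y":26,"z":-157,"yaw":0,"claw":0},
    {"x":95,"y":26,"z":-157,"yaw":0,"claw":0},
    {"x":108,"y":26,"z":-157,"yaw":0,"claw":0},
    {"x":112,"y":26,"z":-157,"yaw":0,"claw":0},
    {"x":112,"y":26,"z":-157,"yaw":0,"claw":0},
    {"x":112,"y":26,"z":-157,"yaw":0,"claw":-1},
    {"x":112,"y":26,"z":-157,"yaw":0,"claw":-1},
    {"x":112,"y":26,"z":-157,"yaw":0,"claw":-1},
  ],
  grip_force=40,
)

```text
t: 38.83
tool_pos: [0.4704, -0.0007, 0.0722]
eef_rot: [-0.494, 0.506, -0.494, -0.505]
wrist_force: [-0.9, 0.4, 6.1]
grip_width: 0.0109
```

```bash
python3 - <<'E'
from drv import *
w=cam('wrist','w24.png')
go(D(0,-95,72))
E
```

```text
t 38.88 tcp [ 0.4704 -0.0007  0.0722] F [-1.6 -0.4  6.5] w 0.0108
[[ 0.001 -1.    -0.023]
 [-0.    -0.023  1.   ]
 [-1.    -0.001 -0.   ]]
-> [np.float64(465.3), np.float64(177.0), 72] tool shift [  0.2   1.  177.8]
z-axis angle 91.3
```

View pics/w24.png

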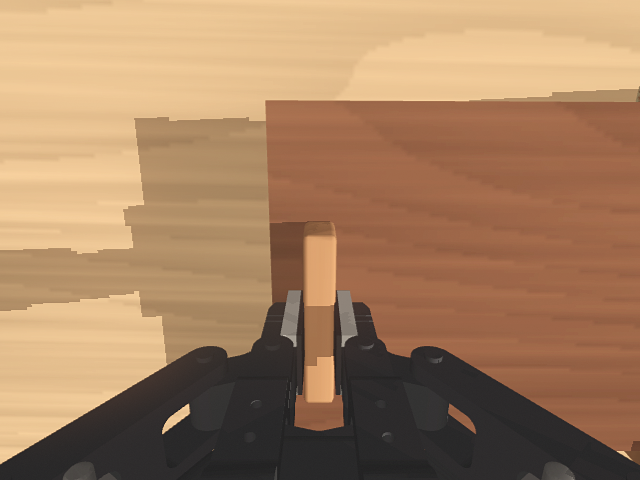

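The bar is gripped at (320,340). Sliding the lid towards closed, to just before the ridge.

Emit:
servo_tool(
  moves=[
    {"x":0,"y":0,"z":12,"yaw":0,"claw":-1},
    {"x":0,"y":0,"z":26,"yaw":0,"claw":-1},
    {"x":0,"y":0,"z":40,"yaw":0,"claw":-1},
    {"x":0,"y":0,"z":55,"yaw":0,"claw":-1},
    {"x":0,"y":0,"z":70,"yaw":0,"claw":-1},
    {"x":0,"y":0,"z":85,"yaw":0,"claw":-1},
    {"x":0,"y":0,"z":100,"yaw":0,"claw":-1},
    {"x":0,"y":1,"z":115,"yaw":0,"claw":-1},
    {"x":0,"y":1,"z":130,"yaw":0,"claw":-1},
    {"x":0,"y":1,"z":142,"yaw":0,"claw":-1},
    {"x":0,"y":1,"z":150,"yaw":0,"claw":-1},
    {"x":0,"y":1,"z":154,"yaw":0,"claw":-1},
  ],
)

```text
t: 40.38
tool_pos: [0.4672, 0.1538, 0.0723]
eef_rot: [-0.495, 0.507, -0.493, -0.505]
wrist_force: [14.8, -1.7, -1.2]
grip_width: 0.0105
```

Emit:
servo_tool(
  moves=[
    {"x":0,"y":0,"z":8,"yaw":0,"claw":-1},
    {"x":0,"y":0,"z":14,"yaw":0,"claw":-1},
    {"x":0,"y":0,"z":19,"yaw":0,"claw":-1},
    {"x":0,"y":0,"z":23,"yaw":0,"claw":-1},
    {"x":0,"y":0,"z":25,"yaw":0,"claw":-1},
    {"x":0,"y":0,"z":25,"yaw":0,"claw":-1},
  ],
)

```text
t: 41.12
tool_pos: [0.4667, 0.1778, 0.0723]
eef_rot: [-0.495, 0.507, -0.493, -0.504]
wrist_force: [16.2, -8.4, 0.6]
grip_width: 0.0107
```

```bash
python3 - <<'E'
from drv import *
go(D(0,-95,72)); cam('side','s25.png')
E
```

```text
t 41.12 tcp [0.4667 0.1778 0.0723] F [16.2 -8.4  0.6] w 0.0107
[[ 0.005 -1.    -0.023]
 [-0.001 -0.023  1.   ]
 [-1.    -0.005 -0.001]]
-> [np.float64(465.3), np.float64(177.0), 72] tool shift [ 0.3  1.4 -0.7]
z-axis angle 91.3
```

View pics/s25.png

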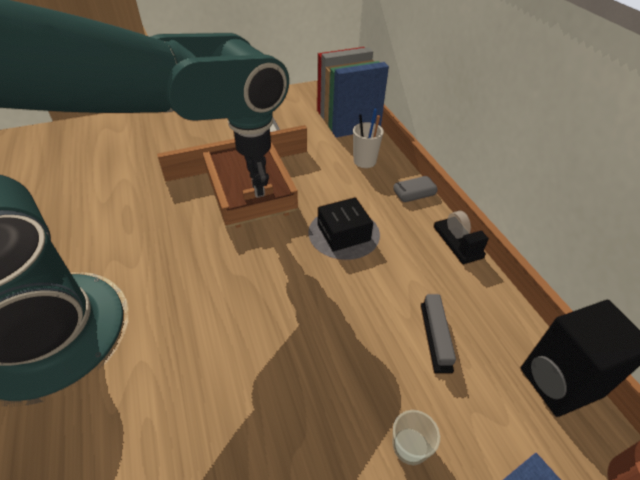

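The bar is at y = 177.8, the expected home position. I press a few mm more to confirm the stop, then release and back off.

Emit:
servo_tool(
  moves=[
    {"x":0,"y":1,"z":2,"yaw":0,"claw":-1},
    {"x":0,"y":1,"z":4,"yaw":0,"claw":-1},
    {"x":0,"y":1,"z":4,"yaw":0,"claw":-1},
  ],
)

```text
t: 41.55
tool_pos: [0.4666, 0.1784, 0.0725]
eef_rot: [-0.494, 0.509, -0.495, -0.502]
wrist_force: [23.7, -43.5, 5.0]
grip_width: 0.0108
```

Emit:
servo_tool(
  moves=[
    {"x":0,"y":0,"z":-2,"yaw":0,"claw":-1},
    {"x":0,"y":0,"z":-3,"yaw":0,"claw":0},
    {"x":0,"y":0,"z":-3,"yaw":0,"claw":0},
    {"x":0,"y":0,"z":-3,"yaw":0,"claw":0},
    {"x":-30,"y":0,"z":-3,"yaw":0,"claw":0},
    {"x":-80,"y":0,"z":-3,"yaw":0,"claw":0},
    {"x":-130,"y":20,"z":-50,"yaw":0,"claw":0},
    {"x":-150,"y":40,"z":-110,"yaw":0,"claw":0},
    {"x":-150,"y":50,"z":-170,"yaw":0,"claw":0},
    {"x":-150,"y":60,"z":-220,"yaw":0,"claw":0},
    {"x":-150,"y":60,"z":-220,"yaw":0,"claw":0},
    {"x":-150,"y":60,"z":-220,"yaw":0,"claw":0},
  ],
)

```text
t: 43.05
tool_pos: [0.4089, -0.0389, 0.2214]
eef_rot: [0.494, -0.506, 0.494, 0.506]
wrist_force: [0.2, -0.2, -0.3]
grip_width: 0.0427
```

```bash
python3 - <<'E'
from drv import *
st(); w=cam('wrist','w26.png'); s=cam('side','s26.png'); c=cam('top','t26.png')
q=blobs(c,(255,180,335,250),lambda i,h:h[:,:,2]<62)[0][0]; print('reader',rect(c,q,.062))
cv2.imwrite('pics/z26.png',cv2.resize(c['pixels'][170:330,130:330],None,fx=4,fy=3.7))
E
```

```text
t 43.05 tcp [ 0.4089 -0.0389  0.2214] F [ 0.2 -0.2 -0.3] w 0.0427
[[-0.    -1.    -0.022]
 [ 0.    -0.022  1.   ]
 [-1.     0.     0.   ]]
reader [585.2  46.4  97.4  43.6 113.9]
```

View pics/w26.png

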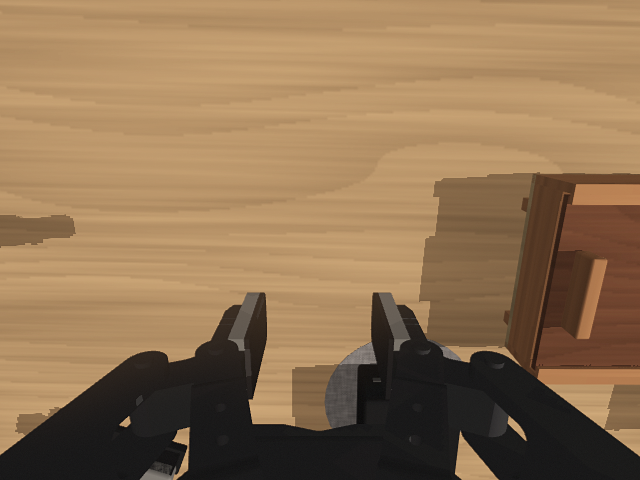

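View pics/t26.png

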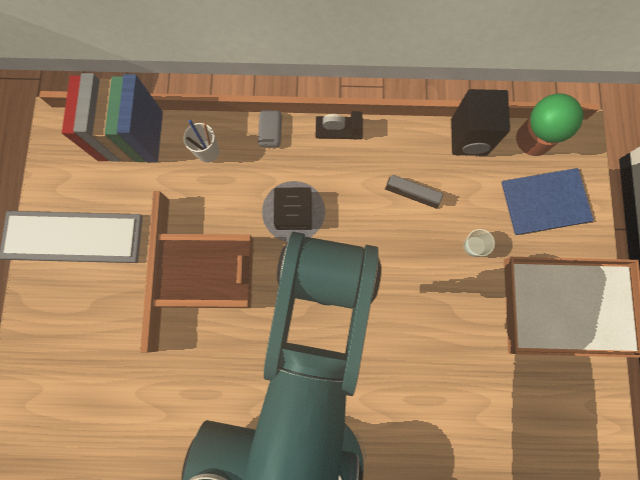

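View pics/s26.png

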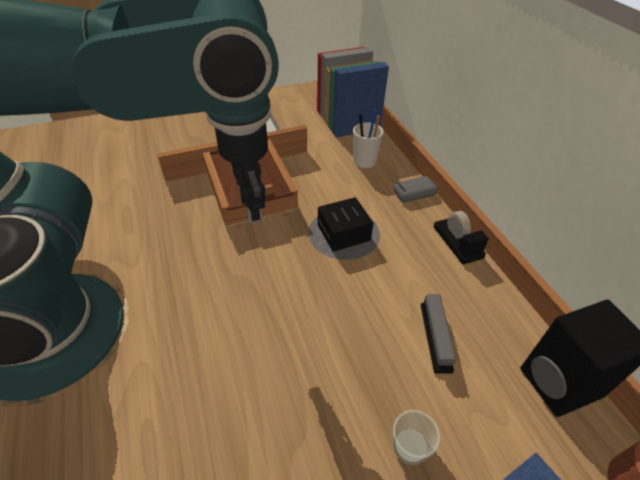

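The 43 N reaction confirmed the hard stop. Last I measure the bar and the reader after release.

```bash
python3 - <<'E'
from drv import *
c=cam('top'); s=cam('side')
q,m=blobs(c,(225,240,256,300),lambda i,h:(i[:,:,2]>150)); 
for b in q[:4]: print('bar?',cv2.boundingRect(b),rect(c,b,.088))
cv2.imwrite('pics/z27.png',cv2.resize(c['pixels'][170:320,140:340],None,fx=4,fy=4))
cv2.imwrite('pics/z28.png',cv2.resize(s['pixels'][180:280,280:400],None,fx=5,fy=5))
E
```

```text
bar? (236, 255, 6, 28) [466.9 179.1  66.3  10.9   1. ]
```

View pics/z27.png

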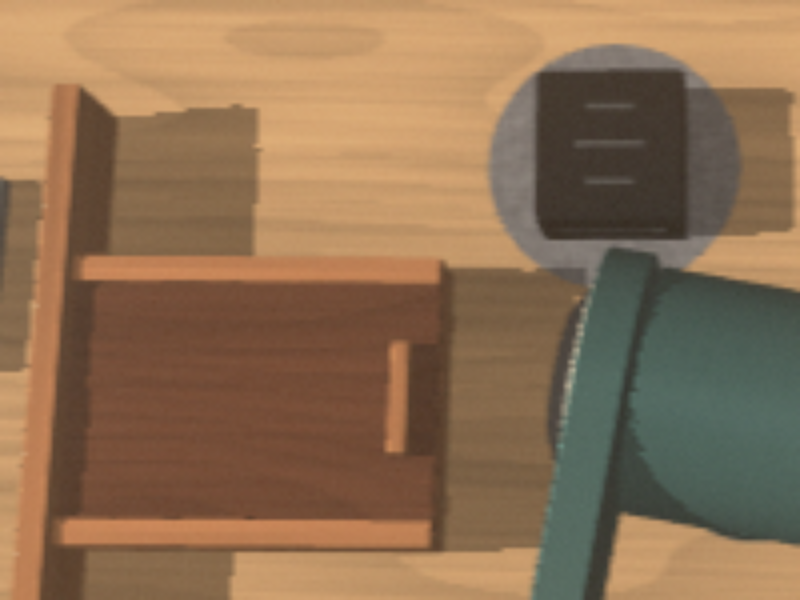

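View pics/z28.png

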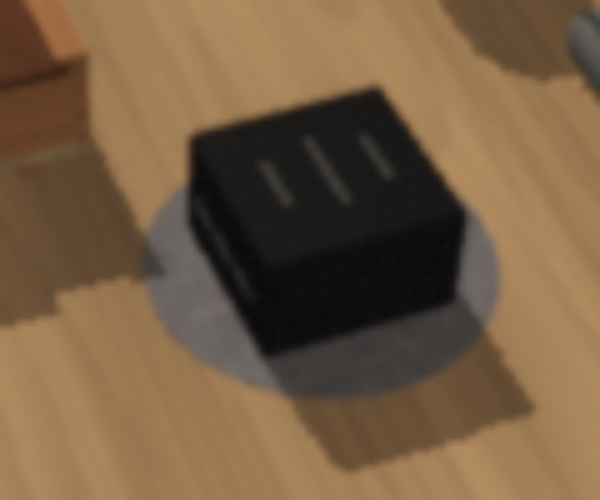

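```bash
python3 - <<'E'
from drv import *
c=cam('top'); s=cam('side')
Z=lambda x,y:(140+x/4,170+y/4); S=lambda x,y:(280+x/5,180+y/5)
a=(ray(c,[Z(537,71),Z(686,71),Z(686,226),Z(537,226)],.062)*1000).mean(0); b=(ray(s,[S(190,138),S(378,90),S(463,210),S(268,268)],.062)*1000).mean(0)
m=(ray(c,[Z(489,163),Z(741,163)],0)*1000).mean(0); n=(ray(c,[Z(617,43)],0)*1000)[0]
print('reader top/side',a.round(),b.round(),'mat',m.round(),n.round()-[85,0,0]); o=arm.get_obs(); print(o['t'],o['wrist_force'])
if np.hypot(*(a-[637,57,62])[:2])<15 and np.hypot(*(b-[637,57,62])[:2])<15: print(arm.finish_job())
E
```

```text
reader top/side [632.  55.  62.] [637.  54.  62.] mat [638.  56.   0.] [637.  58.   0.]
43.4 [-0.53841408  0.09071    -0.32982502]
the job is handed in; nothing more can be done
None
```

I handed the job in after 43 s of the 210 s. My last checks showed every goal met; the interface gives no verdict.

I pushed the reader onto the felt with two fingers. I pulled the lid open until it hit its stop. I then put the four drives that were present (the ssd, the coin and two sticks) in the drawer, and pushed the lid over the ridge until it hit its home stop.

**Last checks:**
- **Lid:** after release the bar measured y ≈ 179 mm, against an expected 177–178 mm when home.
- **Reader:** it stands upright with its centre at (632, 55) mm from the top view and (637, 54) mm from the side view. The felt's centre is about (637, 57) mm, so it is within about 6 mm. The two views disagree by 5 mm.
- **Drives:** all four lay flat in the drawer before closing, and none was left on the desk.
- **Tumbler and stapler:** they look unmoved in the pictures; I did not re-measure them.
- **Gripper:** it was clear of everything, with wrist force near zero.

**Force at the stop:** pressing the lid against its home stop briefly read about 43 N at the wrist. That is under the 120 N wrist limit. The fingertips carried it, not the gripper's body, so I don't expect the 40 N body limit to apply.

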